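Slide a freshly glued candlestick into the cam jig and lock it

TASK

The stem of this turned candlestick has just been glued into its foot and the glue is wet, so do not pick it up, tip it or touch the stem: push it low, by its foot, so that it slides upright along the bench into the open plywood jig until the foot is home against the end stop. Then push the cam lever round as far as it goes, so that the cam locks the foot against the fence, and take the hand away. Do not grip or lift anything, and leave the other things on the bench where they are.

Things in the scene. Friction and masses are not known exactly. Their poses are not given: they have to be found in the camera images.
- candlestick: turned wooden candlestick standing loose on the bench, 216 mm tall, 0.3 to 0.5 kg; origin at the centre of its underside, z up its axis. Its foot is a plain disc 84 mm in diameter with an upright edge from the bench to 24 mm up, then narrows by a moulding to the stem at 42 mm. Pushed at the edge of the foot it slides upright
- stem: the candlestick's upper part, fixed in the foot: origin on the axis at the top of the foot, 42 mm above the underside; from there it runs 174 mm up, 18 to 29 mm thick, with a cup 39 mm wide at the top (the uppermost 46 mm). Not to be touched: wet glue
- jig: plywood holding jig fixed to the bench, open in front (-x). Origin: on the bench, where the foot's centre is when home; x points from the open front to the end stop (face at x = +42 mm, 32 thick), y left, z up. The fence is on the right (inner face at y = -42, from x = -45 to +41 mm), the cam on the left. Fence and stop: 30 mm high. Between fence and opened cam the foot has 6 to 8 mm of play
- cam_pivot (a point): point on the cam's vertical pivot axis, at y = +76 mm in the jig's frame, 51 mm above the bench (height of the middle of the peg). The cam turns on the jig's plate, 10 mm thick, from x = -35 to +43 and y = +54 to +114 mm
- lever_peg (a point): middle of the upright turned peg at the end of the cam lever, to be pushed with the fingers: it stands from the lever's top at 29 mm up to 74 mm above the bench, 14 to 19 mm thick, 100 mm from the pivot axis; this point is 51 mm above the bench. The dark wooden lever is 24 mm wide, its underside 11 mm above the bench; its round end reaches 17 mm beyond the peg's axis
- cam (a joint): cam lever angle, rad, counter-clockwise seen from above: 0 to 0.35 at the start (open; at 0 the lever sticks out to the jig's left, 10 degrees to the front of its +y), 1.75 at the stop (locked: it points out of the open front, 20 degrees to the fence's side of -x). Stays where left; light (under 2 N at the peg) until the cam meets the foot at about 0.7 to 1.5, then up to 10 N
- masking_tape: roll of masking tape lying flat right of the jig, 101 mm wide, 24 mm high; origin under its centre; leave alone
- sanding_block: wooden sanding block 61x115x34 mm on the left; origin under its centre; leave alone
- offcut: dark wooden offcut 45x160x20 mm, lying flat near the bench's front edge, before the sander; origin under its centre; leave alone
- pencil: red pencil 8 x 177 mm, lying right of the fence; origin under its centre; leave alone
- spring_clamp: orange spring clamp 71x134x21 mm lying flat behind the jig's end stop; origin under its centre; leave alone
- mallet: joiner's mallet 119x256x62 mm lying far left; origin under its centre; leave alone
- screw_tin: round tin 67 mm wide, 62 mm high, far left; origin under its centre; leave alone

How it is judged:
On the way, in this order (a step that is already met when the one before it is completed fails the run):
1. the candlestick stands home at the end stop of the jig, upright, while the cam is still open (x of candlestick in the frame of jig above -0.008 m and y of candlestick in the frame of jig between -0.004 and 0.012 m and angle between candlestick's own z axis and vertical below 0.05 rad and value of joint cam below 1.2 rad), for 0.1 s.
2. the cam lever is pushed round and the cam presses on the foot (value of joint cam above 1.55 rad and contact force between cam and candlestick above 2 N), for 0.1 s.
At the end, for the whole second after the job is handed in: The candlestick stands upright (within 0.03 rad) and still in the jig, its foot within 5 mm of the home position and within 4 mm of the end stop, the cam lever is turned past 1.55 rad and the cam presses on the foot with more than 2 N (all of step 2 and x of candlestick in the frame of jig above -0.004 m and horizontal distance between candlestick and jig below 0.005 m and angle between candlestick's own z axis and vertical below 0.03 rad and height (world z) of candlestick below 0.004 m and linear speed of candlestick below 0.01 m/s); the robot touches nothing.
It fails at once if the candlestick is lifted off the bench (height (world z) of candlestick above 0.012 m).
It fails at once if the candlestick is tipped by more than 7 degrees (angle between candlestick's own z axis and vertical above 0.12 rad).
It fails at once if the robot presses on the freshly glued stem (contact force between any of the fingers, the arm and stem above 1 N).
It fails at once if another thing on the bench is pushed away (distance of any of masking_tape, sanding_block, offcut, pencil, spring_clamp, mallet, screw_tin from where it was at the start of the episode above 0.03 m).
It also fails if it takes over 72 s, if anything falls off the work surface, if the arm or the gripper's body presses on something with over 40 N, if the wrist force passes 120 N, or if a joint passes its speed limit or range.

ROBOT

A 6-joint arm with a two-finger parallel gripper is mounted at the origin on a cart in front of the work surface, level with it; the furniture and walls round the work are solid. World frame = base frame: x ahead of the robot, y to its left, z up, the work surface at z = 0. Lengths are in m, angles in rad, forces in N, time in s.
With the tool pointing down it reaches from about 0.225 to 0.875 m from the base axis. Payload 3.4 kg.
Tool frame: the origin (TCP) lies at the very end of the fingers, on their centre line; the grasp point (between the pads) lies 19 mm behind it; z points along the fingers, y is the direction in which the jaws open and shut (so a half turn about z gives the same grasp; the last joint's range is limited). The gripper opens to 85 mm and grips with 20 to 120 N. Pads are 22 mm wide; open, the fingers measure 114 mm over their backs; the gripper's body (76 mm by 85 mm) begins 54 mm behind the grasp point. The pads swing forward as they close: fully open they stand 13 mm farther back than shut.
Start: joints at [1.227, 0.276, 1.505, -0, 1.361, -0.121], TCP at [0.127, 0.561, 0.231] pointing down, gripper open.
Joint ranges: [-2.89, 2.89], [-0.75, 2.08], [0.22, 2.7], [-1.18, 4.32], [0.11, 2.71], [-2.7, 2.7]. Speed limits (rad/s): [2.57, 2.57, 3.14, 3.14, 3.14, 3.14].

INTERFACE

Orientations are given as a unit quaternion [w, x, y, z].
In Python, from rig import get_state, get_image, calibration, sign_off gives the robot as it stands. The module is installed in compiled form; this text tells all that it offers.
- The arm moves only by the tool drive_tool, never from a script. Its argument "targets" is one flat list of numbers, 7 for each row, row after row: the turn, a rotation vector about the tool's x, y, z in degrees, then the shift along the tool's x, y, z in mm, then the opening, from 0 (shut) to 1 (fully open). In form: [wx, wy, wz, tx, ty, tz, fingers, wx, wy, wz, tx, ty, tz, fingers, ...]. A call has 1 to 12 rows; each row shifts and turns the commanded pose from where the row before left it, along the tool's axes as they then stand; what a row does not reach is not made up. A row lasts 1/8 s, in which the tool goes at most 62.5 mm and 10.7 degrees, less where a joint would pass 70% of its speed; a pose out of reach is approached as far as the arm can. A call is refused whole if a number of a shift passes 62.5 or a number of a turn 10.7, either way. A call with a gripper value outside its range is refused whole. The fingers move at their own pace and stop on an object; "grip_force" is the grip in N (left out, the last holds). Time passes only in rows, so rows that do not move let the fingers close. It gives the time, the measured TCP pose, the force and the opening at its end, in the units of the state.
- get_state(): the state, without advancing time (a new reading comes with each control period).
- get_image(name): name is "scene" or "top" or "wrist"; returns the picture (420x560x3 uint8, red, green, blue); there is no depth.
- calibration(name): a dict with "mtx" (3x3 intrinsics, pixels), "distortion" ([k1, k2, p1, p2, k3] as OpenCV has them; the pictures are not rectified), "world_to_cam" (4x4, takes a point from world to camera coordinates); the wrist camera has in their place "hand_eye" (4x4, takes a point from camera to tool coordinates, whose origin is the TCP and whose axes are the flange's). Camera axes: x right, y down, z forward; pixel columns grow to the right and rows downward; lengths in m; the calibration is good to about 2 mm. A picture is of the moment at which its call begins: read the wrist's pose just before it. calibration takes no time and is no camera call.
- sign_off(): hands the job in, once; it reports no verdict.
The state is a dict: "clock": time; "qpos": joint angles; "qd": joint speeds; "effort": joint torques, N m; "position": TCP position; "ee_rot": TCP orientation; "contact_force": force on the tool from outside, world axes, zero at the start; "moment": the same for the moment, N m; "width": finger opening in m.
Only numpy, scipy, OpenCV 4.12 (cv2) and the standard library are available. Lean on these libraries where they do the work, as an engineer would, in place of code of your own. Each camera call takes 0.05 s, during which the arm holds its last target.

## Working session

There is one attempt and no reset: what is moved stays moved. The work goes in short steps, Python scripts to look and compute and a tool call to move; the robot and the scene stay as the last step left them, time stands still between calls to the robot, and variables do not carry over. Pictures are saved under pics/ and viewed, and the job is handed in when it is done.

Besides the shell and the picture viewer there is one more tool, called after "Call:" by a JSON object that holds its "api" and its "payload". drive_tool: Moves the arm, as the interface text tells. Its arguments: {"type":"object","properties":{"targets":{"type":"array"},"grip_force":{"type":"number"}},"required":["targets"]}

```bash
mkdir -p pics
python3 - <<'E'
from rig import *
import cv2,numpy as np
print(get_state())
for n in ("scene","top","wrist"):
    im=get_image(n); cv2.imwrite(f"pics/{n}0.png",im[:,:,::-1]); c=calibration(n); print(n,{k:np.round(v,4).tolist() for k,v in c.items()})
E
```

```text
{'clock': 0.0, 'qpos': array([ 1.22701367e+00,  2.76601597e-01,  1.50615657e+00,  9.91260733e-06,
        1.36070581e+00, -1.21001599e-01]), 'qd': array([-7.06382155e-04, -8.02024259e-05, -3.20702245e-04,  1.00956693e-03,
       -8.31785348e-04, -9.75829821e-04]), 'effort': array([ 1.06236334e-03, -4.16780126e+01, -2.45806825e+01,  2.98463556e-04,
        1.06892979e-02, -4.06311315e-06]), 'position': array([0.12686087, 0.56027553, 0.23042662]), 'ee_rot': array([-2.20204547e-04,  1.11161301e-01,  9.93801937e-01, -9.09393188e-04]), 'contact_force': array([-0.21188754, -1.39708884,  0.11719017]), 'moment': array([-0.03729987, -0.03405039,  0.01431604]), 'width': 0.08544789247020126}
scene {'mtx': [[462.6198, 0.0, 280.9762], [0.0, 462.6198, 215.0118], [0.0, 0.0, 1.0]], 'distortion': [-0.0613, 0.0, 0.0, 0.0, 0.0], 'world_to_cam': [[0.8789, -0.4767, -0.0179, -0.4116], [-0.3127, -0.5473, -0.7763, 0.3261], [0.3602, 0.6879, -0.6301, 0.7722], [0.0, 0.0, 0.0, 1.0]]}
top {'mtx': [[494.558, 0.0, 273.9583], [0.0, 494.558, 208.2546], [0.0, 0.0, 1.0]], 'distortion': [-0.1157, 0.0, 0.0, 0.0, 0.0], 'world_to_cam': [[-0.0114, -0.9997, -0.0195, 0.1932], [-0.9973, 0.0128, -0.0728, 0.5595], [0.0731, 0.0186, -0.9972, 1.1276], [0.0, 0.0, 0.0, 1.0]]}
wrist {'mtx': [[361.9203, 0.0, 280.8188], [0.0, 361.9203, 204.4737], [0.0, 0.0, 1.0]], 'distortion': [-0.0127, 0.0, 0.0, 0.0, 0.0], 'hand_eye': [[0.0002, -0.9524, -0.305, 0.0771], [1.0, 0.0001, 0.0006, 0.001], [-0.0006, -0.305, 0.9524, -0.1421], [0.0, 0.0, 0.0, 1.0]]}
```

View pics/scene0.png

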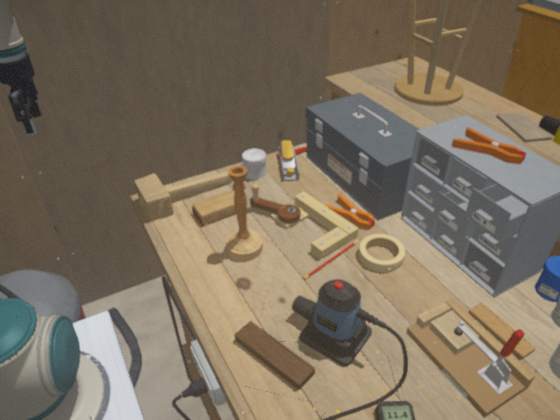

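View pics/top0.png

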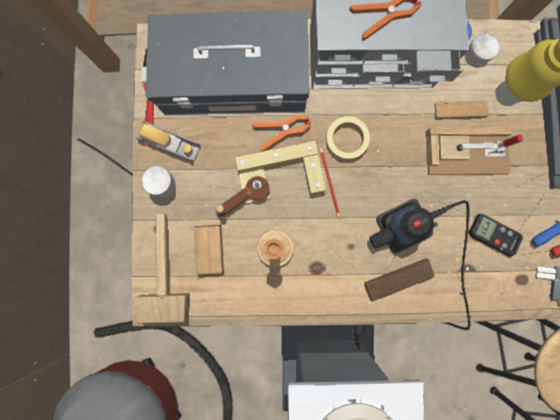

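View pics/wrist0.png

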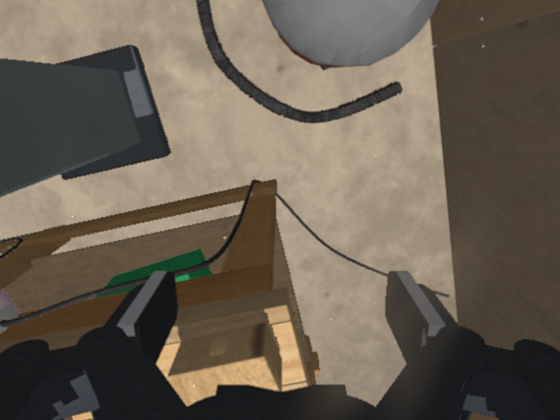

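Run:
```python
import cv2
t=cv2.imread("pics/top0.png"); s=cv2.imread("pics/scene0.png")
cv2.imwrite("pics/topz.png",cv2.resize(t[120:290,190:350],None,fx=3.5,fy=3.5,interpolation=cv2.INTER_CUBIC))
cv2.imwrite("pics/scz.png",cv2.resize(s[150:290,190:400],None,fx=3.8,fy=3.8,interpolation=cv2.INTER_CUBIC))
```

```text
(no output)
```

View pics/topz.png

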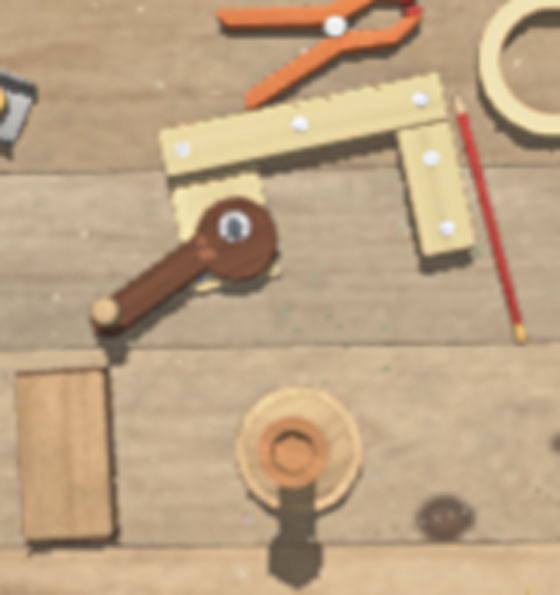

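View pics/scz.png

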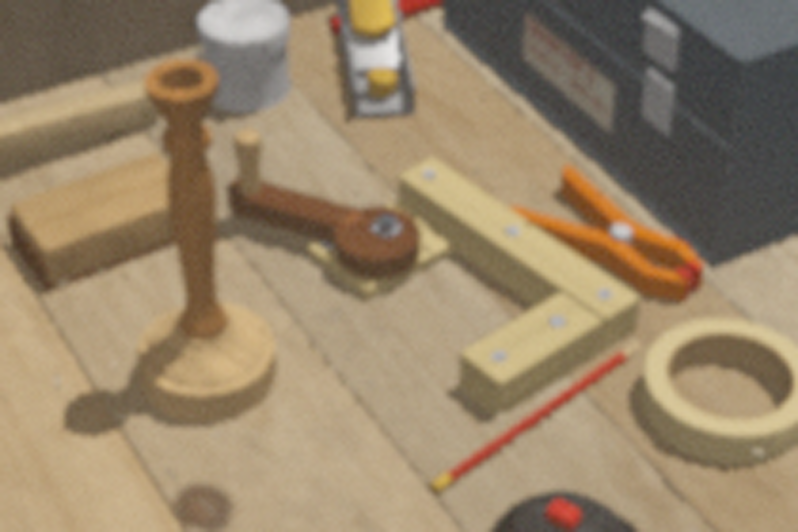

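```bash
cat > h.py <<'E'
import numpy as np,cv2
from rig import *
def ray(n,p):
    c=calibration(n);K=np.array(c["mtx"]);d=np.array(c["distortion"])
    if n=="wrist":
        raise ValueError
    u=cv2.undistortPoints(np.array([[p]],float),K,d)[0,0]
    T=np.array(c["world_to_cam"]);R=T[:3,:3];t=T[:3,3]
    return -R.T@t, R.T@np.array([u[0],u[1],1.])
def onz(n,p,z):
    o,d=ray(n,p);return o+d*(z-o[2])/d[2]
def tri(pt,ps):
    o1,d1=ray("top",pt);o2,d2=ray("scene",ps)
    A=np.stack([d1,-d2],1);s=np.linalg.lstsq(A,o2-o1,rcond=None)[0]
    a=o1+d1*s[0];b=o2+d2*s[1];return (a+b)/2,np.linalg.norm(a-b)
def proj(n,P):
    c=calibration(n);T=np.array(c["world_to_cam"])
    return cv2.projectPoints(np.array(P,float).reshape(-1,3),cv2.Rodrigues(T[:3,:3])[0],T[:3,3],np.array(c["mtx"]),np.array(c["distortion"]))[0][:,0]
tz=lambda x,y:(190+x/3.5-.36,120+y/3.5-.36)
sz=lambda x,y:(190+x/3.8-.37,150+y/3.8-.37)
E
python3 - <<'E'
from h import *
np.set_printoptions(precision=4,suppress=True)
for n,a,b in [("stopBL",(160,132),(435,157)),("stopFL",(170,178),(402,182)),("stopBR",(436,73),(638,300)),("fenceend_out",(473,245),(500,385)),("fenceend_in",(421,255),(462,360)),
 ("bolt",(234,226),(386,226)),("pegtop",(104,311),(249,136)),("cup",(293,452),(182,78))]:
    print(n,tri(tz(*a),sz(*b)))
for n,a,z in [("stopBL",(160,132),.03),("stopFL",(170,178),.03),("stopBR",(436,73),.03),("stopFR",(447,120),.03),("incorner",(398,137),.03),("fo",(473,245),.03),("fi",(421,255),.03),("bolt",(234,226),.035),("peg",(104,311),.074),("footc",(299,450),.02),("footl",(237,450),.022),("footr",(362,450),.022),("foott",(299,387),.024),("footb",(299,514),.024),("cup",(293,452),.216)]:
    print(n,onz("top",tz(*a),z))
t=cv2.imread("pics/top0.png")
hsv=cv2.cvtColor(t,cv2.COLOR_BGR2HSV)
for p in [(275,160),(312,175),(240,178),(300,240),(255,248),(290,248),(275,175)]: print(p,hsv[p[1],p[0]])
E
```

```text
stopBL (array([0.6831, 0.2741, 0.031 ]), np.float64(0.0037262622786749778))
stopFL (array([0.6533, 0.2679, 0.025 ]), np.float64(0.004624565645847736))
stopBR (array([0.7201, 0.0898, 0.0259]), np.float64(0.0010993344582660427))
fenceend_out (array([0.6046, 0.0671, 0.027 ]), np.float64(0.0029418965302988875))
fenceend_in (array([0.5993, 0.1013, 0.0216]), np.float64(0.0037426873568398838))
bolt (array([0.6186, 0.2256, 0.0303]), np.float64(0.0021008189174731304))
pegtop (array([0.5612, 0.3065, 0.0717]), np.float64(0.004291395822834302))
cup (array([0.471 , 0.1841, 0.2169]), np.float64(0.0033075689176279843))
stopBL [0.6816 0.275  0.03  ]
stopFL [0.6505 0.2684 0.03  ]
stopBR [0.7187 0.0903 0.03  ]
stopFR [0.6868 0.0836 0.03  ]
incorner [0.6758 0.1165 0.03  ]
fo [0.6029 0.0681 0.03  ]
fi [0.5967 0.1026 0.03  ]
bolt [0.6171 0.2258 0.035 ]
peg [0.559  0.3071 0.074 ]
footc [0.4691 0.1849 0.02  ]
footl [0.4695 0.2259 0.022 ]
footr [0.4686 0.1432 0.022 ]
foott [0.5107 0.1843 0.024 ]
footb [0.427  0.1853 0.024 ]
cup [0.4695 0.1848 0.216 ]
(275, 160) [ 23  75 232]
(312, 175) [ 22  76 227]
(240, 178) [ 24  72 229]
(300, 240) [ 17  68 207]
(255, 248) [ 17  70 187]
(290, 248) [ 16  93 215]
(275, 175) [ 17  59 195]
```

Run:
```python
from h import *
np.set_printoptions(precision=4,suppress=True)
t=cv2.imread("pics/top0.png")
big=cv2.resize(t[120:290,190:350],None,fx=4,fy=4,interpolation=cv2.INTER_CUBIC)
h=cv2.cvtColor(cv2.GaussianBlur(big,(5,5),0),cv2.COLOR_BGR2HSV)
m=((h[...,0]>=20)&(h[...,0]<=28)&(h[...,1]>58)&(h[...,2]>205)).astype(np.uint8)*255
m=cv2.morphologyEx(m,cv2.MORPH_CLOSE,np.ones((9,9)))
n,l,st,c=cv2.connectedComponentsWithStats(m)
o=big.copy()
for i in range(1,n):
    if st[i,4]>600: print(i,st[i],c[i])
cs,_=cv2.findContours(m,cv2.RETR_EXTERNAL,cv2.CHAIN_APPROX_NONE)
cv2.drawContours(o,[k for k in cs if cv2.contourArea(k)>600],-1,(0,0,255),1)
cv2.imwrite("pics/mask.png",o[:600])
big=max([k for k in cs if k[:,0,0].max()<540],key=cv2.contourArea)
P=np.array([onz("top",(190+(p[0]-1.5)/4,120+(p[1]-1.5)/4),.03)[:2] for p in big[:,0]])
np.save("jigc.npy",P)
yh=np.array([-.195,.981]);xh=np.array([.981,.195])
def fit(sel):
    v=cv2.fitLine(P[sel].astype(np.float32),cv2.DIST_HUBER,0,.001,.001).ravel();return v,sel.sum()
for k in range(3):
    a=P@xh;b=P@yh;
    A=a.max();B=b.max();Bm=b.min();Am=a.min()
    s1=(a>A-.006)&(b<B-.01)&(b>Bm+.01)         # back of stop
    s2=(abs(a-(A-.032))<.006)&(b<B-.06)&(b>Bm+.05) # front of stop
    s3=(b<Bm+.006)&(a<A-.01)&(a>Am+.01)
    s4=(abs(b-(Bm+.035))<.008)&(a<A-.045)&(a>Am+.01)
    for n,s in zip("back front outer inner".split(),(s1,s2,s3,s4)):
        v,cn=fit(s);print(n,cn,v,np.degrees(np.arctan2(v[1],v[0])))
    v=fit(s1)[0];u=v[:2]*np.sign(v[1]);yh=u;xh=np.array([u[1],-u[0]])
    print(a.min(),A,Bm,B)
```

```text
1 [ 548    0   92  152 4681] [583.9897  76.4849]
2 [  182    83   360   207 23463] [397.4904 164.7815]
5 [ 196  200  107   74 3117] [239.8771 227.5194]
back 70 [ 0.1937 -0.9811  0.6463  0.2436] -78.83318Traceback (most recent call last):
  File "<stdin>", line 29, in <module>
  File "<stdin>", line 20, in fit
cv2.error: OpenCV(4.12.0) /io/opencv/modules/imgproc/src/linefit.cpp:50: error: (-215:Assertion failed) count > 0 in function 'fitLine2D_wods'
```

View pics/mask.png

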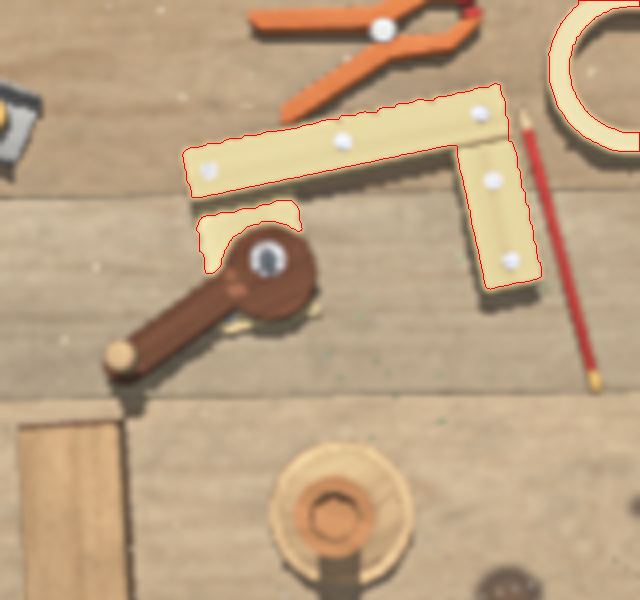

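Run:
```python
from h import *
np.set_printoptions(precision=4,suppress=True)
t=cv2.imread("pics/top0.png")
big=cv2.resize(t[120:290,190:350],None,fx=4,fy=4,interpolation=cv2.INTER_CUBIC)
h=cv2.cvtColor(cv2.GaussianBlur(big,(5,5),0),cv2.COLOR_BGR2HSV)
m=((h[...,0]>=20)&(h[...,0]<=28)&(h[...,1]>58)&(h[...,2]>205)).astype(np.uint8)*255
m=cv2.morphologyEx(m,cv2.MORPH_CLOSE,np.ones((9,9)))
cs,_=cv2.findContours(m,cv2.RETR_EXTERNAL,cv2.CHAIN_APPROX_NONE)
k=max([k for k in cs if k[:,0,0].max()<546],key=cv2.contourArea)
P=np.array([onz("top",(190+(p[0]-1.5)/4,120+(p[1]-1.5)/4),.03)[:2] for p in k[:,0]])
yh=np.array([-.19,.981]);yh/=np.linalg.norm(yh)
def fit(s): return cv2.fitLine(P[s].astype(np.float32),cv2.DIST_HUBER,0,.001,.001).ravel()
for k in range(3):
    xh=np.array([yh[1],-yh[0]]);a=P@xh;b=P@yh
    A=np.percentile(a,98);B=b.max();Bm=np.percentile(b,2);Am=a.min()
    S=dict(back=(a>A-.006)&(b<B-.01)&(b>Bm+.01),front=(abs(a-(A-.032))<.006)&(b<B-.02)&(b>Bm+.05),
     outer=(b<Bm+.006)&(a<A-.04)&(a>Am+.01),inner=(abs(b-(Bm+.035))<.01)&(a<A-.045)&(a>Am+.01))
    F={n:fit(s) for n,s in S.items()}
    an=[]
    for n,v in F.items():
        d=np.degrees(np.arctan2(v[1],v[0]));d=(d+45)%90-45;an.append(d)
        print(n,S[n].sum(),v,round(d,2),"x",v[2:]@xh,"y",v[2:]@yh)
    th=np.radians((2*an[0]+2*an[1]+an[2]+an[3])/6);yh=np.array([-np.sin(th),np.cos(th)])
xh=np.array([yh[1],-yh[0]])
X=(F['front'][2:]@xh+F['back'][2:]@xh-.032)/2-.042
print("fence width",F['inner'][2:]@yh-F['outer'][2:]@yh,"front end x rel",a.min()-X)
Y=F['inner'][2:]@yh+.042
O=X*xh+Y*yh
J=lambda p:(np.array([(p[:2]-O)@xh,(p[:2]-O)@yh]))
print("jig",O,np.degrees(th))
piv=O+.076*yh;print("pivot",piv)
for n,p in dict(cand=np.array([.469,.1848]),bolt=np.array([.6171,.2258]),peg=np.array([.559,.3071])).items(): print(n,J(p))
print("lever len",np.hypot(*(np.array([.559,.3071])-piv)))
d=J(np.array([.559,.3071]))-[0,.076];print("cam angle",np.arctan2(d[1],d[0])-np.radians(100))
np.savez("jig.npz",O=O,th=th)
# sanding block
```

```text
back 293 [ 0.1904 -0.9817  0.7003  0.1823] 10.97 x 0.7222240760852653 y 0.04582182312717267
front 204 [ 0.1922 -0.9813  0.6686  0.1919] 11.08 x 0.6928889021859853 y 0.061227350867099614
outer 114 [0.9827 0.1853 0.6497 0.0759] 10.68 x 0.6522678306858085 y -0.0490086692487788
inner 104 [0.9813 0.1927 0.6382 0.1077] 11.11 x 0.6470265473508954 y -0.015644744626109954
back 293 [ 0.1904 -0.9817  0.7003  0.1823] 10.97 x 0.7222423 y 0.045533508
front 204 [ 0.1922 -0.9813  0.6686  0.1919] 11.08 x 0.69291323 y 0.06095074
outer 114 [0.9827 0.1853 0.6497 0.0759] 10.68 x 0.65224814 y -0.04926905
inner 104 [0.9813 0.1927 0.6382 0.1077] 11.11 x 0.6470202 y -0.015903033
back 293 [ 0.1904 -0.9817  0.7003  0.1823] 10.97 x 0.7222423 y 0.045533508
front 204 [ 0.1922 -0.9813  0.6686  0.1919] 11.08 x 0.69291323 y 0.06095074
outer 114 [0.9827 0.1853 0.6497 0.0759] 10.68 x 0.65224814 y -0.04926905
inner 104 [0.9813 0.1927 0.6382 0.1077] 11.11 x 0.6470202 y -0.015903033
fence width 0.033366017 front end x rel -0.04391576941426356
jig [0.6327 0.1494] 10.984199
pivot [0.6182 0.224 ]
cand [-0.154  0.066]
bolt [-0.0008  0.078 ]
peg [-0.0423  0.1689]
lever len 0.10204786918581897
cam angle 0.2529214716649928
```

```bash
cat >> h.py <<'E'
from scipy.spatial.transform import Rotation as Ro
def pose():
    s=get_state();q=s["ee_rot"];return Ro.from_quat([q[1],q[2],q[3],q[0]]),np.array(s["position"]),s
def toolR(yaw,tilt):
    y,f=np.radians([yaw,tilt]);d=np.array([np.cos(y),np.sin(y),0]);u=np.array([0,0,1.])
    z=d*np.sin(f)-u*np.cos(f);x=-d*np.cos(f)-u*np.sin(f)
    return Ro.from_matrix(np.stack([x,np.cross(z,x),z],1))
def plan(R1,p1,R2,p2,n):
    "rows: shift in axes before the turn"
    w=(R1.inv()*R2).as_rotvec();R=R1;dp=(np.array(p2)-p1)/n
    for i in range(n):
        print(np.round(np.degrees(w/n),1).tolist(),np.round(R.inv().apply(dp)*1000,1).tolist())
        R=R*Ro.from_rotvec(w/n)
def jig():
    j=np.load("jig.npz");return j["O"],float(j["th"])
def Jw(x,y):
    O,t=jig();c,s=np.cos(t),np.sin(t);return O+np.array([c*x-s*y,s*x+c*y])
E
python3 - <<'E'
from h import *
R,p,s=pose()
c=np.array([.469,.1848]);g=Jw(-.075,.003);d=g-c;yaw=np.degrees(np.arctan2(d[1],d[0]));print("goal",g,yaw,np.linalg.norm(d))
u=d/np.linalg.norm(d);t=c-u*.095;print("standoff",t)
print((R.inv()*toolR(yaw,30)).as_rotvec(degrees=True))
plan(R,p,toolR(yaw,30),[*t,.12],12)
E
```

```text
goal [0.55850732 0.13804297] -27.581767696596273 0.10098405730086712
standoff [0.38479666 0.22878633]
[  3.79809228 -29.83118403  14.49397588]
[0.3, -2.5, 1.2] [-27.1, -22.2, 9.2]
[0.3, -2.5, 1.2] [-27.1, -21.6, 10.5]
[0.3, -2.5, 1.2] [-27.1, -20.9, 11.8]
[0.3, -2.5, 1.2] [-27.0, -20.3, 13.1]
[0.3, -2.5, 1.2] [-26.8, -19.7, 14.4]
[0.3, -2.5, 1.2] [-26.5, -19.0, 15.7]
[0.3, -2.5, 1.2] [-26.2, -18.4, 16.9]
[0.3, -2.5, 1.2] [-25.8, -17.7, 18.1]
[0.3, -2.5, 1.2] [-25.4, -17.1, 19.3]
[0.3, -2.5, 1.2] [-24.9, -16.4, 20.5]
[0.3, -2.5, 1.2] [-24.3, -15.8, 21.7]
[0.3, -2.5, 1.2] [-23.7, -15.2, 22.8]
```

Call:
{"api": "drive_tool", "payload": {"targets": [0.3,-2.5,1.2,-27,-22,9,0.4,0.3,-2.5,1.2,-27,-21.5,10.5,0.4,0.3,-2.5,1.2,-27,-21,12,0.4,0.3,-2.5,1.2,-27,-20,13,0.4,0.3,-2.5,1.2,-27,-19.5,14.5,0.4,0.3,-2.5,1.2,-26.5,-19,15.5,0.4,0.3,-2.5,1.2,-26,-18.5,17,0.4,0.3,-2.5,1.2,-26,-18,18,0.4,0.3,-2.5,1.2,-25.5,-17,19.5,0.4,0.3,-2.5,1.2,-25,-16.5,20.5,0.4,0.3,-2.5,1.2,-24.5,-16,21.5,0.4,0.3,-2.5,1.2,-23.5,-15,23,0.4]}}

```text
clock: 1.65
position: [0.3862, 0.229, 0.1205]
ee_rot: [0.254, 0.23, 0.938, -0.059]
contact_force: [-0.7, -0.1, -1.2]
width: 0.0345
```

Run:
```python
from h import *
R,p,s=pose();print(p,s["width"],s["contact_force"],s["clock"]);print(R.as_matrix().round(3))
c=np.array([.469,.1848]);yaw=-27.6;u=np.array([np.cos(np.radians(yaw)),np.sin(np.radians(yaw))])
plan(R,p,toolR(yaw,30),[*(c-u*.095),.012],4)
for n in ("wrist","scene"): cv2.imwrite(f"pics/{n}1.png",get_image(n)[:,:,::-1])
```

```text
[0.38617823 0.22897231 0.1205468 ] 0.034456586301860624 [-0.66028271 -0.10751794 -1.18199647] 1.65
[[-0.766  0.461  0.448]
 [ 0.401  0.887 -0.228]
 [-0.503  0.005 -0.864]]
[0.1, 0.0, -0.0] [13.9, -0.3, 23.3]
[0.1, 0.0, -0.0] [13.9, -0.3, 23.3]
[0.1, 0.0, -0.0] [13.9, -0.3, 23.3]
[0.1, 0.0, -0.0] [13.8, -0.2, 23.3]
```

View pics/wrist1.png

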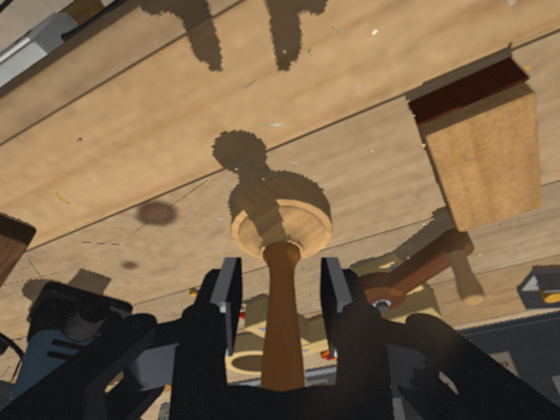

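View pics/scene1.png

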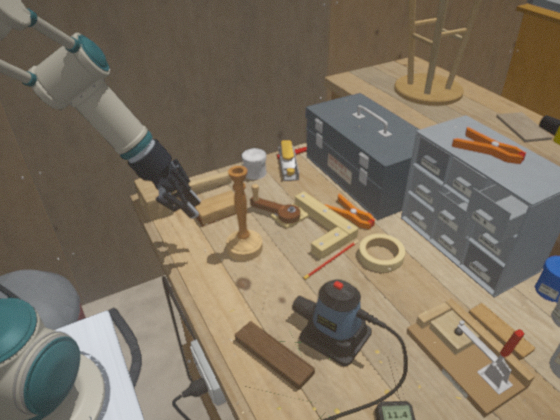

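The wrist view shows the foot at (282,225), centred between the fingers (x≈230 and 335). The scene view shows the gripper behind the candlestick. Next I lower the hand.

Call:
{"api": "drive_tool", "payload": {"targets": [0,0,0,14,0,23.5,0.4,0,0,0,14,0,23.5,0.4,0,0,0,14,0,23.5,0.4,0,0,0,13.5,0,23,0.4,0,0,0,0,0,0,0.4]}}

```text
clock: 2.38
position: [0.3843, 0.2308, 0.0109]
ee_rot: [0.252, 0.229, 0.938, -0.061]
contact_force: [-0.9, -0.0, 1.4]
width: 0.034
```

Run:
```python
from h import *
R,p,s=pose();print(p,s["width"],s["contact_force"],s["clock"])
for n in ("scene",): 
  im=get_image(n)[:,:,::-1]; cv2.imwrite(f"pics/{n}2.png",cv2.resize(im[140:300,140:400],None,fx=3,fy=3,interpolation=cv2.INTER_CUBIC))
c=np.array([.469,.1848]);yaw=-27.6;u=np.array([np.cos(np.radians(yaw)),np.sin(np.radians(yaw))])
print("dist along",(c-p[:2])@u,"lateral",np.cross(u,p[:2]-c))
plan(R,p,toolR(yaw,30),[*(c-u*.06),.010],4)
```

```text
[0.38427951 0.23077382 0.01089943] 0.03397790412264991 [-0.88201011 -0.04017568  1.44593176] 2.375
dist along 0.09637909318543897 lateral 0.001491492250504281
[0.0, 0.0, 0.0] [-7.8, -0.4, 4.7]
[0.0, 0.0, 0.0] [-7.8, -0.4, 4.7]
[0.0, 0.0, 0.0] [-7.8, -0.4, 4.7]
[0.0, 0.0, 0.0] [-7.8, -0.4, 4.7]<stdin>:6: DeprecationWarning: Arrays of 2-dimensional vectors are deprecated. Use arrays of 3-dimensional vectors instead. (deprecated in NumPy 2.0)
```

View pics/scene2.png

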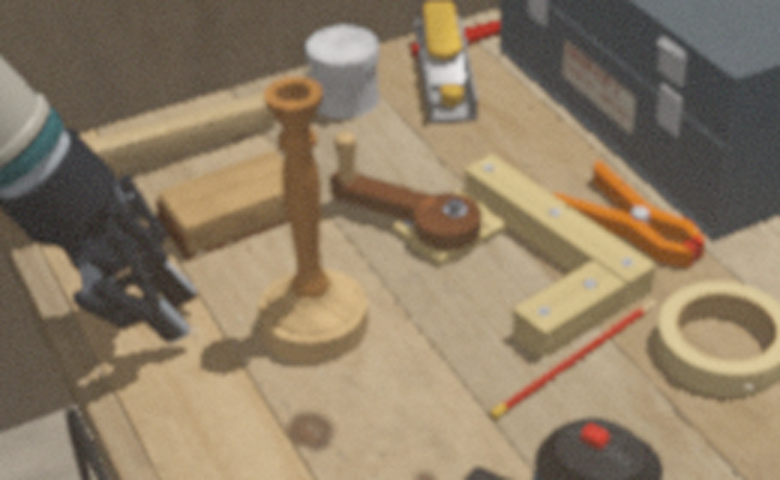

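Call:
{"api": "drive_tool", "payload": {"targets": [0,0,0,-8.7,-0.4,5,0.4,0,0,0,-8.7,-0.4,5,0.4,0,0,0,-8.7,-0.4,5,0.4,0,0,0,-8.7,-0.4,5,0.4,0,0,0,-3,0,1.7,0.4,0,0,0,-3,0,1.7,0.4,0,0,0,-3,0,1.7,0.4,0,0,0,-3,0,1.7,0.4,0,0,0,-3,0,1.7,0.4,0,0,0,-3,0,1.7,0.4,0,0,0,-3,0,1.7,0.4,0,0,0,-3,0,1.7,0.4]}}

```text
clock: 3.92
position: [0.4444, 0.1979, 0.0124]
ee_rot: [0.253, 0.23, 0.938, -0.06]
contact_force: [-1.5, 0.1, -0.9]
width: 0.0341
```

```bash
cat >> h.py <<'E'
def snap(n,f,box,k):
    im=get_image(n)[:,:,::-1].copy();x0,y0,x1,y1=box
    cv2.imwrite(f,cv2.resize(im[y0:y1,x0:x1],None,fx=k,fy=k,interpolation=cv2.INTER_CUBIC));return im
E
python3 - <<'E'
from h import *
R,p,s=pose();print(p,s["width"],s["contact_force"],s["clock"])
snap("top","pics/top3.png",(190,120,350,290),3.5)
snap("scene","pics/scene3.png",(140,140,400,300),3)
E
```

```text
[0.44438328 0.19788782 0.01240752] 0.034100286261324726 [-1.4649023   0.0808851  -0.86215731] 3.925
```

View pics/top3.png

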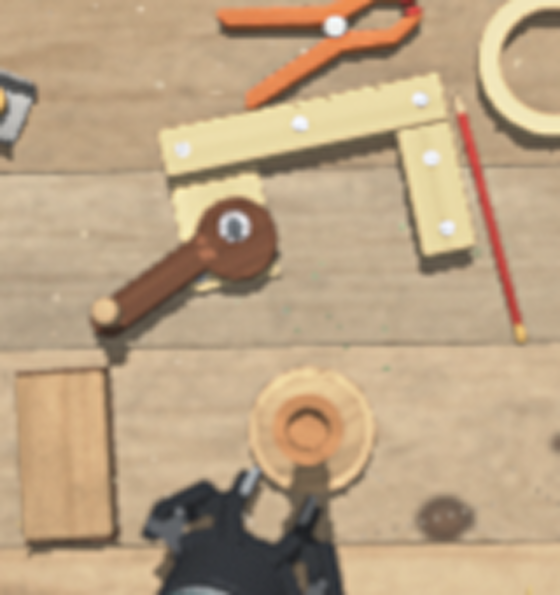

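View pics/scene3.png

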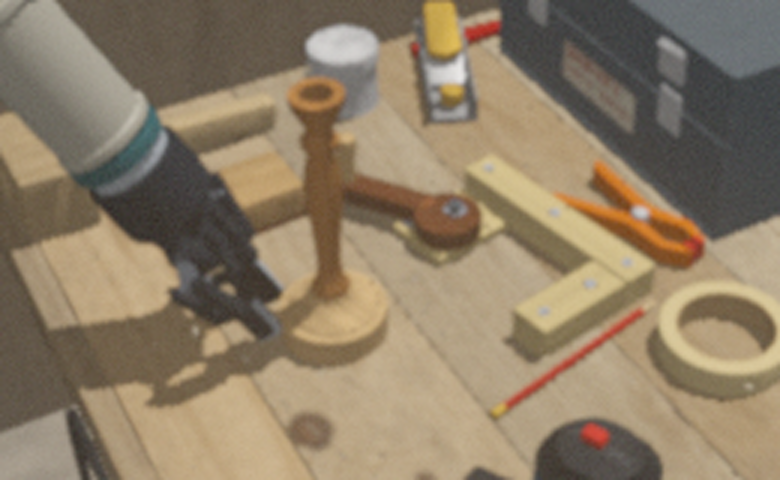

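Call:
{"api": "drive_tool", "payload": {"targets": [0,0,0,-3.5,0,2,0.4,0,0,0,-3.5,0,2,0.4,0,0,0,-3.5,0,2,0.4,0,0,0,-3.5,0,2,0.4,0,0,0,-3.5,0,2,0.4,0,0,0,-3.5,0,2,0.4,0,0,0,-3.5,0,2,0.4,0,0,0,-3.5,0,2,0.4,0,0,0,-3.5,0,2,0.4,0,0,0,-3.5,0,2,0.4,0,0,0,-3.5,0,2,0.4,0,0,0,-3.5,0,2,0.4]}}

```text
clock: 5.52
position: [0.4875, 0.1757, 0.0129]
ee_rot: [0.253, 0.23, 0.938, -0.059]
contact_force: [-1.9, 0.4, -0.9]
width: 0.0343
```

Run:
```python
from h import *
R,p,s=pose();print(p,s["width"],s["contact_force"],s["clock"])
snap("top","pics/top4.png",(190,120,350,290),3.5)
u=-R.as_matrix()[:2,0];u/=np.linalg.norm(u);print("tool yaw",np.degrees(np.arctan2(u[1],u[0])))
c=p[:2]+.0437*u;g=Jw(-.075,.003);print("est centre",c,"goal",g,"left",g-c)
```

```text
[0.48752983 0.17570777 0.01285304] 0.03430011058563533 [-1.8553177   0.39080749 -0.93721284] 5.525
tool yaw -27.59078021531046
est centre [0.52626019 0.15546796] goal [0.55850732 0.13804297] left [ 0.03224713 -0.017425  ]
```

View pics/top4.png

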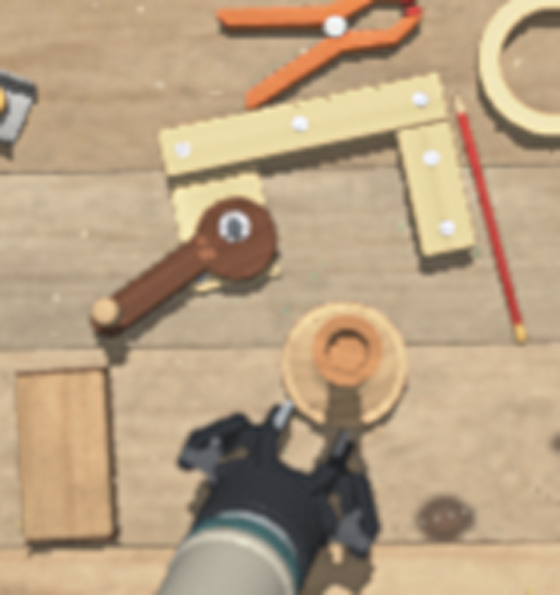

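Call:
{"api": "drive_tool", "payload": {"targets": [0,0,0,-3.5,0,2,0.4,0,0,0,-3.5,0,2,0.4,0,0,0,-3.5,0,2,0.4,0,0,0,-3.5,0,2,0.4,0,0,0,-3.5,0,2,0.4,0,0,0,-3.5,0,2,0.4,0,0,0,-3.5,0,2,0.4,0,0,0,-3,0,1.7,0.4,0,0,0,0,0,0,0.4]}}

```text
clock: 6.7
position: [0.5159, 0.161, 0.0132]
ee_rot: [0.253, 0.23, 0.938, -0.06]
contact_force: [-0.5, 0.4, 0.6]
width: 0.0343
```

Run:
```python
from h import *
R,p,s=pose();print(p,s["width"],s["contact_force"],s["clock"])
snap("top","pics/top5.png",(190,120,350,290),3.5)
u=-R.as_matrix()[:2,0];u/=np.linalg.norm(u)
c=p[:2]+.0437*u;g=Jw(-.075,.003);print("est centre",c,"goal",g,"left",g-c)
O,th=jig();j=np.array([np.cos(th),np.sin(th)])
print("jig coords",(c-O)@j,(c-O)@[-j[1],j[0]])
# retreat along tool 40 mm, then yaw to jig, behind centre .06
q=p.copy();q[:2]-=u*.045
print("A");plan(R,p,R,q,3)
R2=toolR(np.degrees(th),30);t=np.array([*(c-j*.075),.013])
print("B");plan(R,q,R2,t,6)
print("C",t,Jw(0,0)-.0437*j)
```

```text
[0.51585528 0.16102463 0.01323305] 0.03431937621458688 [-0.48029603  0.35316425  0.57072911] 6.7
est centre [0.55457612 0.14076662] goal [0.55850732 0.13804297] left [ 0.0039312  -0.00272365]
jig coords -0.07834021558946816 0.006422798354319528
A
[0.0, 0.0, 0.0] [13.0, 0.0, -7.5]
[0.0, 0.0, 0.0] [13.0, 0.0, -7.5]
[0.0, 0.0, 0.0] [13.0, 0.0, -7.5]
B
[-3.2, 0.0, -5.6] [-4.3, -7.8, 2.5]
[-3.2, 0.0, -5.6] [-3.5, -8.3, 2.1]
[-3.2, 0.0, -5.6] [-2.7, -8.7, 1.6]
[-3.2, 0.0, -5.6] [-1.8, -9.0, 1.1]
[-3.2, 0.0, -5.6] [-1.0, -9.2, 0.6]
[-3.2, 0.0, -5.6] [-0.1, -9.3, 0.1]
C [0.48095014 0.12647625 0.013     ] [0.58980551 0.14106178]
```

View pics/top5.png

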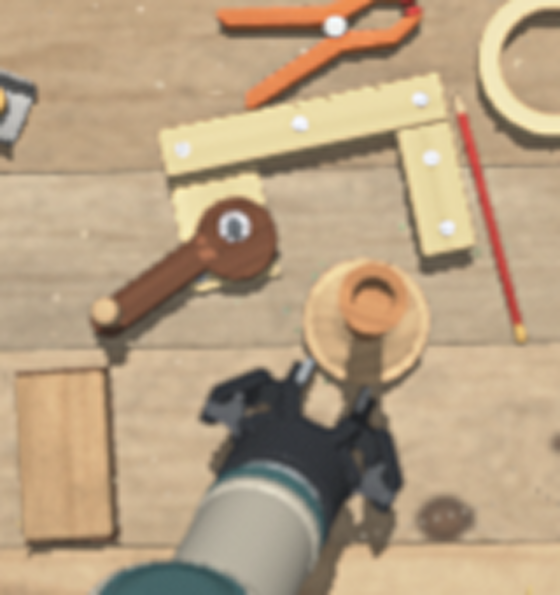

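Call:
{"api": "drive_tool", "payload": {"targets": [0,0,0,13,0,-7.5,0.4,0,0,0,13,0,-7.5,0.4,0,0,0,13,0,-7.5,0.4,-3.2,0,-5.6,-4,-8,2.5,0.4,-3.2,0,-5.6,-3.5,-8.5,2,0.4,-3.2,0,-5.6,-2.5,-9,1.5,0.4,-3.2,0,-5.6,-2,-9.5,1,0.4,-3.2,0,-5.6,-1,-9.5,0.5,0.4,-3.2,0,-5.6,0,-9.5,0,0.4,0,0,0,0,0,0,0.4]}}

```text
clock: 8.0
position: [0.4772, 0.1422, 0.0322]
ee_rot: [0.234, -0.017, 0.972, 0.001]
contact_force: [0.2, 0.4, -0.2]
width: 0.034
```

Run:
```python
from h import *
R,p,s=pose();print(p,s["width"],s["contact_force"],s["clock"]);print(R.as_matrix().round(3))
O,th=jig();j=np.array([np.cos(th),np.sin(th)])
f=lambda c:((c-O)@j,(c-O)@[-j[1],j[0]])
print("tcp jig",f(p[:2]))
R2=toolR(np.degrees(th),30);print((R.inv()*R2).as_rotvec(degrees=True))
t=np.array([*Jw(-.078-.055,.003),.012]);plan(R,p,R2,t,3)
im=snap("top","pics/top6.png",(190,120,350,290),3.5)
```

```text
[0.47715892 0.14216057 0.03223201] 0.03399839742934115 [ 0.2147115   0.44044524 -0.19111166] 8.0
[[-0.89  -0.034  0.455]
 [-0.032  0.999  0.011]
 [-0.455 -0.005 -0.89 ]]
tcp jig (np.float64(-0.15407351350299234), np.float64(0.02254214623312687))
[-4.58013309 -2.94755105 -7.80792477]
[-1.5, -1.0, -2.6] [-4.0, -5.3, 9.7]
[-1.5, -1.0, -2.6] [-3.6, -5.7, 9.6]
[-1.5, -1.0, -2.6] [-3.2, -6.1, 9.5]
```

View pics/top6.png

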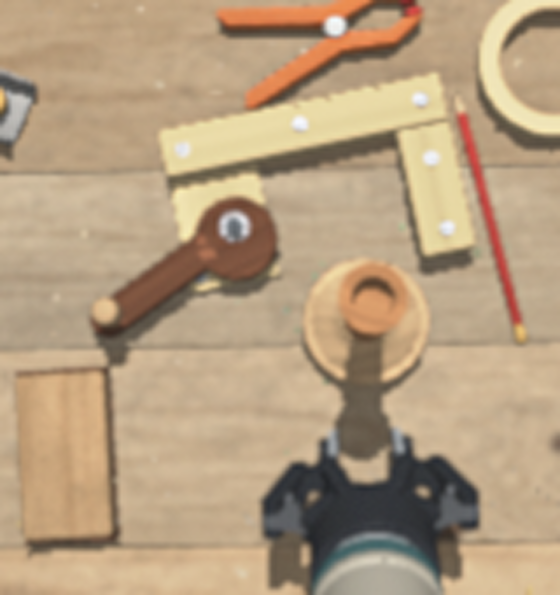

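Call:
{"api": "drive_tool", "payload": {"targets": [-0.9,-0.6,-1.6,-2.4,-3.2,5.8,0.4,-0.9,-0.6,-1.6,-2.3,-3.3,5.8,0.4,-0.9,-0.6,-1.6,-2.2,-3.4,5.8,0.4,-0.9,-0.6,-1.6,-2,-3.5,5.7,0.4,-0.9,-0.6,-1.6,-1.9,-3.7,5.7,0.4,0,0,0,0,0,0,0.4]}}

```text
clock: 8.8
position: [0.5051, 0.1336, 0.0373]
ee_rot: [0.238, -0.087, 0.967, 0.017]
contact_force: [0.8, 0.3, 0.4]
width: 0.0341
```

```bash
cat >> h.py <<'E'
def tj():
    R,p,s=pose();O,th=jig();j=np.array([np.cos(th),np.sin(th)])
    print(s["clock"],p.round(4),"F",s["contact_force"].round(1),"w",round(s["width"],4))
    x=-R.as_matrix()[:,0]
    print("tcp jig",((p[:2]-O)@j).round(4),((p[:2]-O)@[-j[1],j[0]]).round(4),"yaw rel jig",np.degrees(np.arctan2(x[1],x[0])-th).round(2))
    return R,p,s
E
python3 - <<'E'
from h import *
R,p,s=tj();O,th=jig()
R2=toolR(np.degrees(th),30)
t=np.array([*Jw(-.128,.003),.012]);plan(R,p,R2,t,2)
E
```

```text
8.8 [0.5051 0.1336 0.0373] F [0.8 0.3 0.4] w 0.0341
tcp jig -0.1283 0.0088 yaw rel jig -0.5
[-0.4, -1.2, -0.2] [5.7, -2.8, 11.3]
[-0.4, -1.2, -0.2] [6.0, -2.8, 11.2]
```

Run:
```python
from h import *
R,p,s=pose();print(s["qpos"].round(3),s["qd"].round(3));print(R.as_matrix().round(3))
snap("scene","pics/scene7.png",(140,140,400,300),3)
```

```text
[ 0.108  0.265  2.29   0.229  0.107 -1.865] [ 0.008 -0.004  0.007 -0.076  0.005  0.065]
[[-0.871 -0.177  0.458]
 [-0.161  0.984  0.074]
 [-0.464 -0.009 -0.886]]
```

View pics/scene7.png

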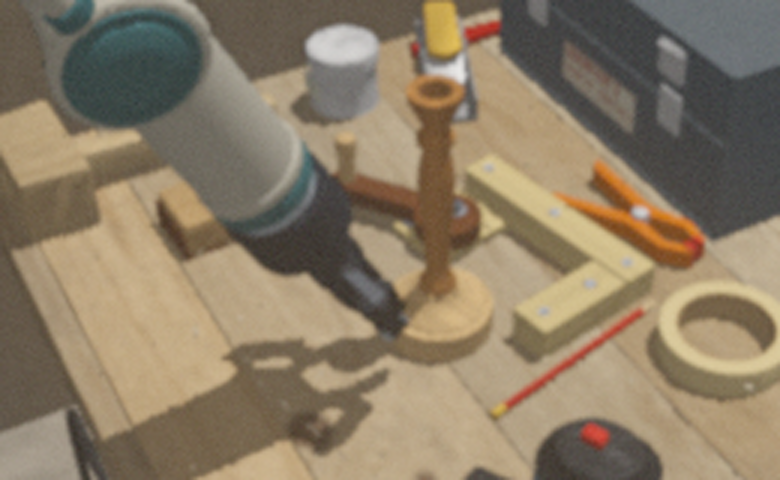

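Run:
```python
from h import *
R,p,s=tj();O,th=jig()
R2=toolR(np.degrees(th),18)
plan(R,p,R2,np.array([*Jw(-.155,.006),.05]),5)
```

```text
8.85 [0.5048 0.1336 0.0372] F [-0.4 -0.8  0.1] w 0.0339
tcp jig -0.1286 0.0089 yaw rel jig -0.41
[-0.2, 1.9, -0.1] [3.5, -0.7, -4.7]
[-0.2, 1.9, -0.1] [3.7, -0.7, -4.6]
[-0.2, 1.9, -0.1] [3.8, -0.6, -4.5]
[-0.2, 1.9, -0.1] [4.0, -0.6, -4.3]
[-0.2, 1.9, -0.1] [4.1, -0.6, -4.2]
```

Call:
{"api": "drive_tool", "payload": {"targets": [-0.2,1.9,-0.1,3.5,-0.7,-4.7,0.4,-0.2,1.9,-0.1,3.7,-0.7,-4.6,0.4,-0.2,1.9,-0.1,3.8,-0.6,-4.5,0.4,-0.2,1.9,-0.1,4,-0.6,-4.3,0.4,-0.2,1.9,-0.1,4,-0.6,-4.2,0.4,0,0,0,0,0,0,0.4]}}

```text
clock: 9.6
position: [0.4801, 0.1253, 0.0506]
ee_rot: [0.157, -0.096, 0.983, 0.016]
contact_force: [0.7, 0.0, -0.1]
width: 0.034
```

Run:
```python
from h import *
R,p,s=tj();O,th=jig();print(s["qpos"].round(3)); z=R.as_matrix()[:,2];print("tilt",np.degrees(np.arccos(-z[2])))
R2=toolR(np.degrees(th),18)
plan(R,p,R2,np.array([*Jw(-.15,.003),.011]),5)
im=snap("top","pics/top8.png",(190,120,350,290),3.5)
```

```text
9.6 [0.4801 0.1253 0.0506] F [ 0.7  0.  -0.1] w 0.034
tcp jig -0.1544 0.0054 yaw rel jig 0.17
[ 0.09   0.224  2.186  0.083  0.416 -1.746]
tilt 18.188706419322937
[0.0, 0.0, 0.0] [1.6, -0.5, 7.8]
[0.0, 0.0, 0.0] [1.6, -0.5, 7.8]
[0.0, 0.0, 0.0] [1.6, -0.5, 7.8]
[0.0, 0.0, 0.0] [1.6, -0.5, 7.8]
[0.0, 0.0, 0.0] [1.6, -0.5, 7.8]
```

View pics/top8.png

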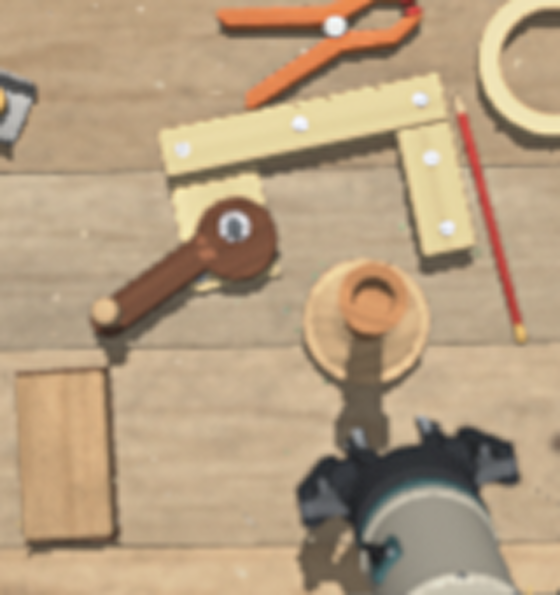

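Call:
{"api": "drive_tool", "payload": {"targets": [0,0,0,1.5,-0.5,8,0.4,0,0,0,1.5,-0.5,8,0.4,0,0,0,1.5,-0.5,8,0.4,0,0,0,1.5,-0.5,8,0.4,0,0,0,1.5,-0.5,8,0.4,0,0,0,0,0,0,0.4]}}

```text
clock: 10.4
position: [0.4852, 0.1239, 0.009]
ee_rot: [0.156, -0.096, 0.983, 0.017]
contact_force: [0.2, 0.0, 0.0]
width: 0.0343
```

Run:
```python
from h import *
R,p,s=tj();O,th=jig();print(s["qpos"].round(3))
R2=toolR(np.degrees(th),18)
plan(R,p,R2,np.array([*Jw(-.122,.003),.010]),7)
plan(R2,np.array([*Jw(-.122,.003),.010]),R2,np.array([*Jw(-.118,.003),.010]),1)
```

```text
10.4 [0.4852 0.1239 0.009 ] F [0.2 0.  0. ] w 0.0343
tcp jig -0.1497 0.0031 yaw rel jig 0.12
[ 0.084  0.31   2.227  0.128  0.293 -1.798]
[0.0, 0.0, 0.0] [-3.8, -0.0, 1.1]
[0.0, 0.0, 0.0] [-3.8, -0.0, 1.1]
[0.0, 0.0, 0.0] [-3.8, -0.0, 1.1]
[0.0, 0.0, 0.0] [-3.8, -0.0, 1.1]
[0.0, 0.0, 0.0] [-3.8, -0.0, 1.1]
[0.0, 0.0, 0.0] [-3.8, -0.0, 1.1]
[0.0, 0.0, 0.0] [-3.8, -0.0, 1.1]
[0.0, 0.0, 0.0] [-3.8, -0.0, 1.2]
```

Call:
{"api": "drive_tool", "payload": {"targets": [0,0,0,-3.8,0,1.2,0.4,0,0,0,-3.8,0,1.2,0.4,0,0,0,-3.8,0,1.2,0.4,0,0,0,-3.8,0,1.2,0.4,0,0,0,-3.8,0,1.2,0.4,0,0,0,-3.8,0,1.2,0.4,0,0,0,-3.8,0,1.2,0.4,0,0,0,-3.8,0,1.2,0.4,0,0,0,-3.8,0,1.2,0.4,0,0,0,-3.8,0,1.2,0.4]}}

```text
clock: 11.65
position: [0.5248, 0.1317, 0.0102]
ee_rot: [0.157, -0.096, 0.983, 0.017]
contact_force: [-2.6, -0.6, -0.1]
width: 0.0342
```

Run:
```python
from h import *
R,p,s=tj();print(s["qpos"].round(3))
im=snap("top","pics/top9.png",(190,120,350,290),3.5)
```

```text
11.65 [0.5248 0.1317 0.0102] F [-2.6 -0.6 -0.1] w 0.0342
tcp jig -0.1093 0.0032 yaw rel jig 0.14
[ 0.094  0.349  2.143  0.102  0.336 -1.762]
```

View pics/top9.png

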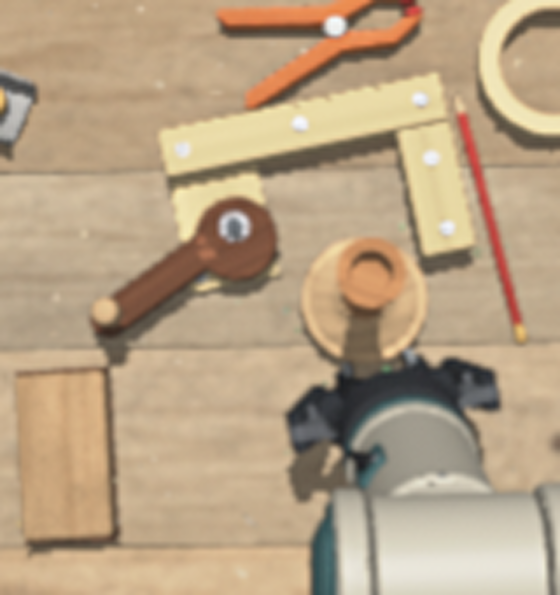

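Run:
```python
from h import *
O,th=jig();j=np.array([np.cos(th),np.sin(th)])
c=onz("top",tz(364,299),.021)[:2];print(c,(c-O)@j,(c-O)@[-j[1],j[0]])
```

```text
[0.56873204 0.14047104] -0.06449995465499336 0.003435388426229634
```

Call:
{"api": "drive_tool", "payload": {"targets": [0,0,0,-3.8,0,1.2,0.4,0,0,0,-3.8,0,1.2,0.4,0,0,0,-3.8,0,1.2,0.4,0,0,0,-3.8,0,1.2,0.4,0,0,0,-3.8,0,1.3,0.4,0,0,0,-3.8,0,1.3,0.4,0,0,0,-3.8,0,1.3,0.4,0,0,0,-3.8,0,1.3,0.4,0,0,0,-3.8,0,1.3,0.4,0,0,0,-3.8,0,1.3,0.4,0,0,0,-3.8,0,1.3,0.4,0,0,0,-3.8,0,1.3,0.4]}}

```text
clock: 13.2
position: [0.5721, 0.1411, 0.0102]
ee_rot: [0.157, -0.096, 0.983, 0.017]
contact_force: [-2.0, -0.2, 0.8]
width: 0.0341
```

Run:
```python
from h import *
R,p,s=tj();print(s["qpos"].round(3))
im=snap("top","pics/top10.png",(190,120,350,290),3.5)
```

```text
13.2 [0.5721 0.1411 0.0102] F [-2.  -0.2  0.8] w 0.0341
tcp jig -0.0611 0.0034 yaw rel jig 0.14
[ 0.105  0.399  2.04   0.08   0.388 -1.73 ]
```

View pics/top10.png

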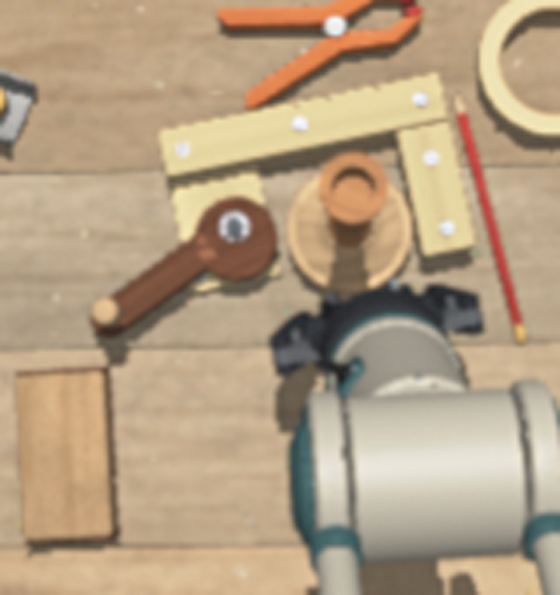

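Call:
{"api": "drive_tool", "payload": {"targets": [0,0,0,-1.9,0,0.6,0.4,0,0,0,-1.9,0,0.6,0.4,0,0,0,-1.9,0,0.6,0.4,0,0,0,-1.9,0,0.6,0.4,0,0,0,-1.9,0,0.6,0.4,0,0,0,-1.9,0,0.6,0.4,0,0,0,-1.9,0,0.6,0.4]}}

```text
clock: 14.12
position: [0.5857, 0.1437, 0.0103]
ee_rot: [0.157, -0.096, 0.983, 0.017]
contact_force: [-2.4, 0.1, 0.7]
width: 0.034
```

Call:
{"api": "drive_tool", "payload": {"targets": [0,0,0,-0.9,0,0.3,0.4,0,0,0,-0.9,0,0.3,0.4]}}

```text
clock: 14.38
position: [0.5874, 0.1441, 0.0103]
ee_rot: [0.157, -0.096, 0.983, 0.017]
contact_force: [-2.1, -1.0, -0.1]
width: 0.0342
```

Call:
{"api": "drive_tool", "payload": {"targets": [0,0,0,-0.9,0,0.3,0.4]}}

```text
clock: 14.5
position: [0.5883, 0.1443, 0.0103]
ee_rot: [0.157, -0.096, 0.983, 0.017]
contact_force: [-3.8, -0.6, 0.5]
width: 0.034
```

Run:
```python
from h import *
R,p,s=tj()
im=snap("top","pics/top11.png",(190,120,350,290),3.5)
```

```text
14.5 [0.5883 0.1443 0.0103] F [-3.8 -0.6  0.5] w 0.034
tcp jig -0.0446 0.0034 yaw rel jig 0.14
```

View pics/top11.png

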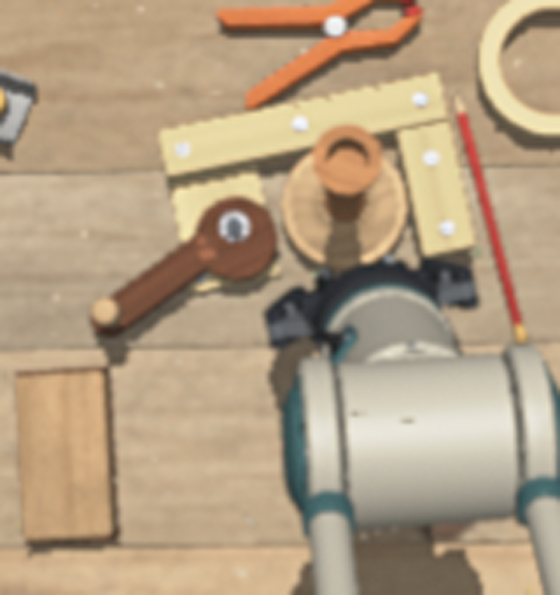

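Call:
{"api": "drive_tool", "payload": {"targets": [0,0,0,-0.9,0,0.3,0.4]}}

```text
clock: 14.68
position: [0.5884, 0.1444, 0.01]
ee_rot: [0.156, -0.096, 0.983, 0.017]
contact_force: [-5.8, -1.4, 3.0]
width: 0.0339
```

Call:
{"api": "drive_tool", "payload": {"targets": [0,0,0,-0.9,0,0.3,0.4]}}

```text
clock: 14.8
position: [0.5886, 0.1444, 0.0098]
ee_rot: [0.155, -0.096, 0.983, 0.017]
contact_force: [-6.6, -2.1, 4.0]
width: 0.0339
```

Call:
{"api": "drive_tool", "payload": {"targets": [0,0,0,-0.5,0,0.15,0.4]}}

```text
clock: 14.92
position: [0.5887, 0.1445, 0.0098]
ee_rot: [0.155, -0.096, 0.983, 0.017]
contact_force: [-7.8, -2.7, 5.6]
width: 0.0343
```

Call:
{"api": "drive_tool", "payload": {"targets": [0,0,0,3.8,0,-1.2,0.4,0,0,0,7.6,0,-2.5,0.4,0,0,0,11.4,0,-3.7,0.4,0,0,0,11.4,0,-3.7,0.4,0,0,0,11.4,0,-3.7,0.4,0,0,0,5,0,-30,0.4,0,0,0,5,0,-30,0.4,0,0,0,5,0,-30,0.4,0,0,0,5,0,-30,0.4,0,0,0,0,0,-30,0.4]}}

```text
clock: 16.18
position: [0.4775, 0.1222, 0.147]
ee_rot: [0.157, -0.096, 0.983, 0.017]
contact_force: [0.8, -0.5, -0.1]
width: 0.0342
```

Run:
```python
from h import *
R,p,s=tj();print(s["qpos"].round(3))
snap("top","pics/top12.png",(190,120,350,290),3.5)
snap("scene","pics/scene12.png",(140,140,400,300),3)
```

```text
16.175 [0.4775 0.1222 0.147 ] F [ 0.8 -0.5 -0.1] w 0.0342
tcp jig -0.1575 0.0029 yaw rel jig 0.14
[ 0.081  0.073  2.048  0.058  0.708 -1.723]
```

View pics/top12.png

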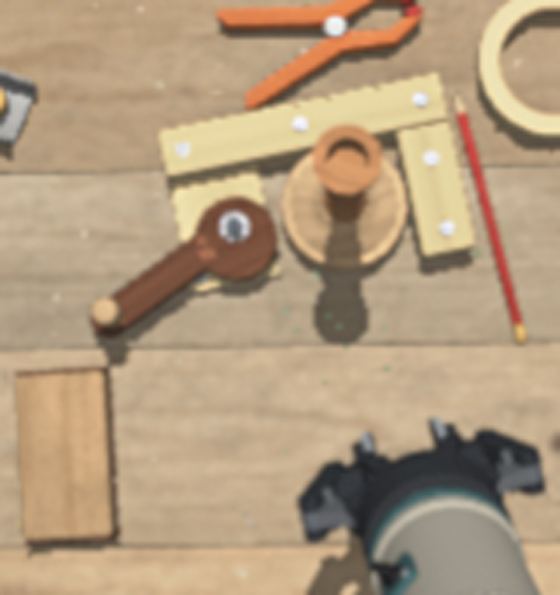

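View pics/scene12.png

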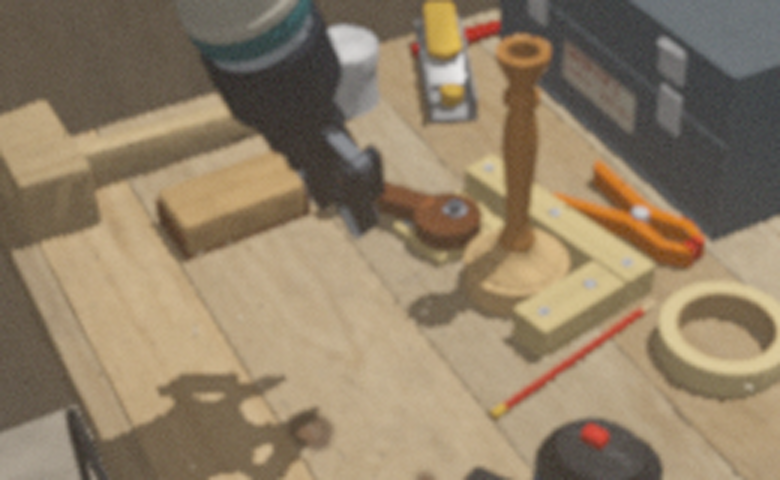

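```bash
cat >> h.py <<'E'
def pegpose(phi,z=.040,lead=0,r=.1):
    O,th=jig();a=np.radians(100)+phi+lead/.1
    b=Jw(r*np.cos(a),.076+r*np.sin(a))
    yaw=np.degrees(a+th)-180   # tool y = polar angle+90-180 ; -x yaw = that-90 -> a+th-180
    return toolR(yaw,0),np.array([*b,z]),yaw
E
python3 - <<'E'
from h import *
O,th=jig();j=np.array([np.cos(th),np.sin(th)])
for px in ((344,206),):
    c=onz("top",tz(*px),.021)[:2];print("cand jig",(c-O)@j,(c-O)@[-j[1],j[0]])
pg=onz("top",tz(104,311),.074)[:2];print("peg",pg)
R,p,s=tj()
R2,t,y=pegpose(.253,.13);print(t,y, R2.as_matrix().round(2).tolist())
plan(R,p,R2,t,12)
E
```

```text
cand jig -0.0007902347788539224 0.0037432070772314713
peg [0.55902787 0.30705828]
16.275 [0.48   0.1224 0.1495] F [-0.1 -0.1 -0.3] w 0.0342
tcp jig -0.1551 0.0027 yaw rel jig 0.15
[0.56018209 0.30542775 0.13      ] -54.51996855054968 [[-0.58, 0.81, 0.0], [0.81, 0.58, 0.0], [0.0, 0.0, -1.0]]
[0.9, 1.4, 5.4] [-8.5, 13.7, 4.6]
[0.9, 1.4, 5.4] [-7.3, 14.5, 4.2]
[0.9, 1.4, 5.4] [-6.0, 15.2, 3.8]
[0.9, 1.4, 5.4] [-4.6, 15.7, 3.4]
[0.9, 1.4, 5.4] [-3.1, 16.1, 3.1]
[0.9, 1.4, 5.4] [-1.7, 16.4, 2.8]
[0.9, 1.4, 5.4] [-0.2, 16.5, 2.5]
[0.9, 1.4, 5.4] [1.3, 16.5, 2.3]
[0.9, 1.4, 5.4] [2.8, 16.4, 2.0]
[0.9, 1.4, 5.4] [4.3, 16.1, 1.9]
[0.9, 1.4, 5.4] [5.8, 15.6, 1.8]
[0.9, 1.4, 5.4] [7.2, 15.0, 1.7]
```

The foot sits at jig x −0.8 mm, y +3.7 mm, so it is home. Next is the peg.

Call:
{"api": "drive_tool", "payload": {"targets": [0.9,1.4,5.4,-8.5,13.5,4.5,0.5,0.9,1.4,5.4,-7.5,14.5,4,0.5,0.9,1.4,5.4,-6,15,4,0.5,0.9,1.4,5.4,-4.5,15.5,3.5,0.5,0.9,1.4,5.4,-3,16,3,0.5,0.9,1.4,5.4,-1.5,16.5,3,0.5,0.9,1.4,5.4,0,16.5,2.5,0.5,0.9,1.4,5.4,1.5,16.5,2.5,0.5,0.9,1.4,5.4,3,16.5,2,0.5,0.9,1.4,5.4,4.5,16,2,0.5,0.9,1.4,5.4,6,15.5,2,0.5,0.9,1.4,5.4,7,15,2,0.5]}}

```text
clock: 17.77
position: [0.5578, 0.3058, 0.1231]
ee_rot: [-0.007, 0.457, 0.889, -0.004]
contact_force: [-0.3, -0.3, 0.6]
width: 0.0427
```

Run:
```python
from h import *
R,p,s=tj();print(s["qpos"].round(3))
R2,t,y=pegpose(.253,.115);t[:2]=[.559,.3065]
plan(R,p,R2,t,3)
snap("scene","pics/scene13.png",(140,100,400,260),3)
cv2.imwrite("pics/wrist13.png",get_image("wrist")[:,:,::-1])
```

```text
17.775 [0.5578 0.3058 0.1231] F [-0.3 -0.3  0.6] w 0.0427
tcp jig -0.0437 0.1678 yaw rel jig -65.4
[ 0.389  0.446  1.518  0.006  1.192 -0.234]
[-0.3, -0.2, 0.0] [-0.0, 0.5, 2.7]
[-0.3, -0.2, 0.0] [-0.0, 0.5, 2.7]
[-0.3, -0.2, 0.0] [-0.0, 0.5, 2.7]
```

View pics/scene13.png

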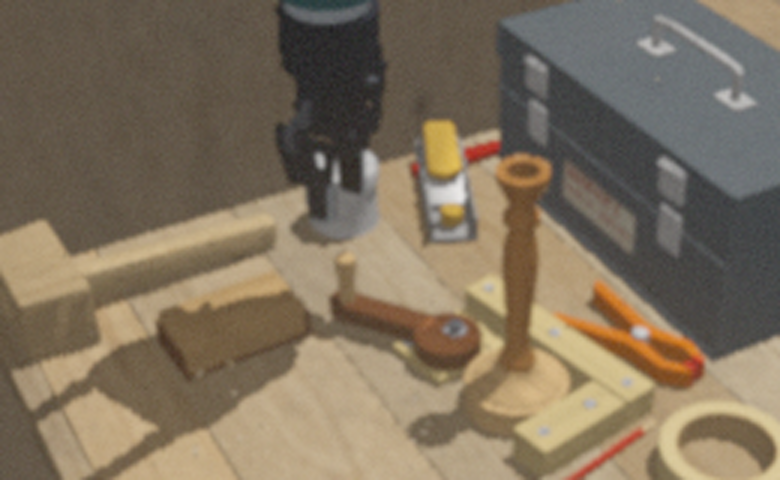

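View pics/wrist13.png

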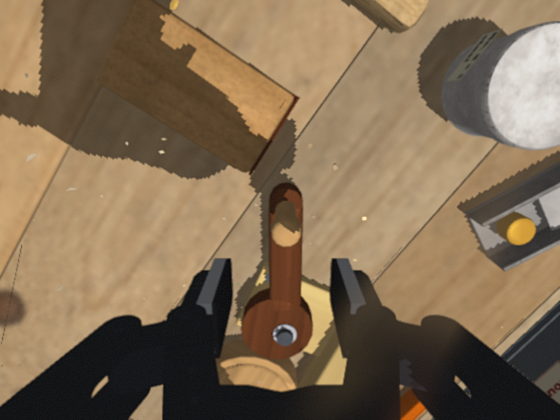

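The wrist view has the peg's top at (286,230), midway between the fingers, and the lever along the tool's x. I go down around it with the jaws open.

Call:
{"api": "drive_tool", "payload": {"targets": [-0.4,-0.3,0,0,0.5,17,0.5,-0.4,-0.3,0,0,0.5,17,0.5,0,0,0,0,0.5,17,0.5,0,0,0,0,0,17,0.5,0,0,0,0,0,15,0.5,0,0,0,0,0,0,0.5]}}

```text
clock: 18.62
position: [0.5583, 0.3056, 0.0401]
ee_rot: [0.001, 0.456, 0.89, -0.001]
contact_force: [-0.8, 0.3, -1.1]
width: 0.0427
```

Run:
```python
from h import *
R,p,s=tj()
cv2.imwrite("pics/wrist14.png",get_image("wrist")[:,:,::-1])
R0,t0,y0=pegpose(.253,.04)
for a,b,n in ((.25,.75,8),(.75,1.25,8),(1.25,1.65,8)):
    R1,t1,_=pegpose(a,.04);
    # one step of arc
    R2,t2,_=pegpose(a+(b-a)/n,.04); plan(R1,t1,R2,t2,1)
```

```text
18.625 [0.5583 0.3056 0.0401] F [-0.8  0.3 -1.1] w 0.0427
tcp jig -0.0433 0.1676 yaw rel jig -65.23
[0.0, 0.0, -3.6] [-0.2, -6.2, 0.0]
[0.0, 0.0, -3.6] [-0.2, -6.2, 0.0]
[0.0, 0.0, -2.9] [-0.1, -5.0, 0.0]
```

View pics/wrist14.png

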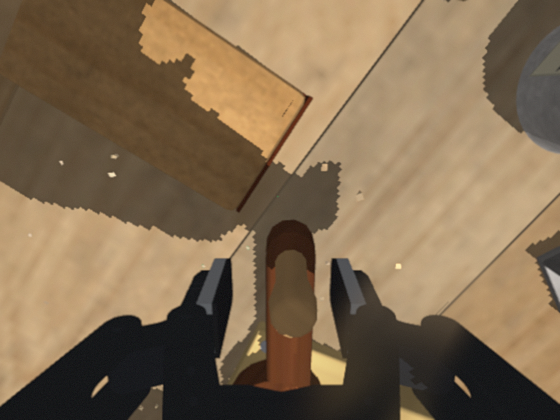

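Call:
{"api": "drive_tool", "payload": {"targets": [0,0,-3.6,-0.2,-6.2,0,0.5,0,0,-3.6,-0.2,-6.2,0,0.5,0,0,-3.6,-0.2,-6.2,0,0.5,0,0,-3.6,-0.2,-6.2,0,0.5,0,0,-3.6,-0.2,-6.2,0,0.5,0,0,-3.6,-0.2,-6.2,0,0.5,0,0,-3.6,-0.2,-6.2,0,0.5,0,0,-3.6,-0.2,-6.2,0,0.5,0,0,-3.6,-0.2,-6.2,0,0.5,0,0,-3.6,-0.2,-6.2,0,0.5]}}

```text
clock: 19.92
position: [0.5244, 0.2573, 0.0428]
ee_rot: [0.003, 0.158, 0.988, 0.001]
contact_force: [0.0, 0.2, -0.2]
width: 0.0429
```

```bash
cat >> h.py <<'E'
def polar():
    R,p,s=tj();d=p[:2]-Jw(0,.076);O,th=jig()
    a=(np.arctan2(d[1],d[0])-th)%(2*np.pi)
    x=-R.as_matrix()[:,0];y=np.arctan2(x[1],x[0])-th+np.pi
    print("tool phi",round(a-np.radians(100),3),"r",np.linalg.norm(d).round(4),"yaw-phi",round((y-a+np.pi)%(2*np.pi)-np.pi,3),s["qpos"].round(2))
    F=s["contact_force"][:2];t=np.array([-np.sin(a+th),np.cos(a+th)]);print("Ftan",F@t)
    return R,p,s
E
python3 - <<'E'
from h import *
polar()
cv2.imwrite("pics/wrist15.png",get_image("wrist")[:,:,::-1])
snap("scene","pics/scene15.png",(140,100,400,260),3)
E
```

```text
19.925 [0.5244 0.2573 0.0428] F [ 0.   0.2 -0.2] w 0.0429
tcp jig -0.0857 0.1266 yaw rel jig -29.11
tool phi 0.863 r 0.0995 yaw-phi 0.025 [ 0.34  0.45  1.75 -0.    0.93 -0.91]
Ftan -0.18148955295687585
```

View pics/wrist15.png

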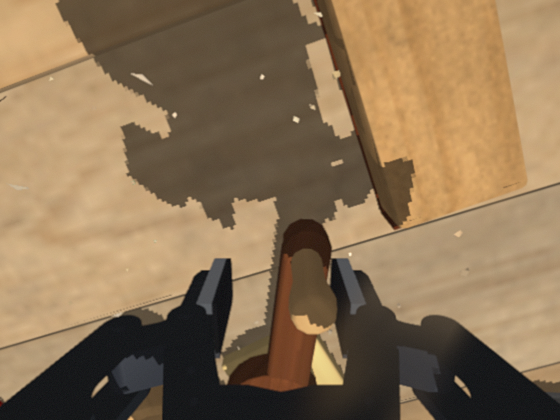

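View pics/scene15.png

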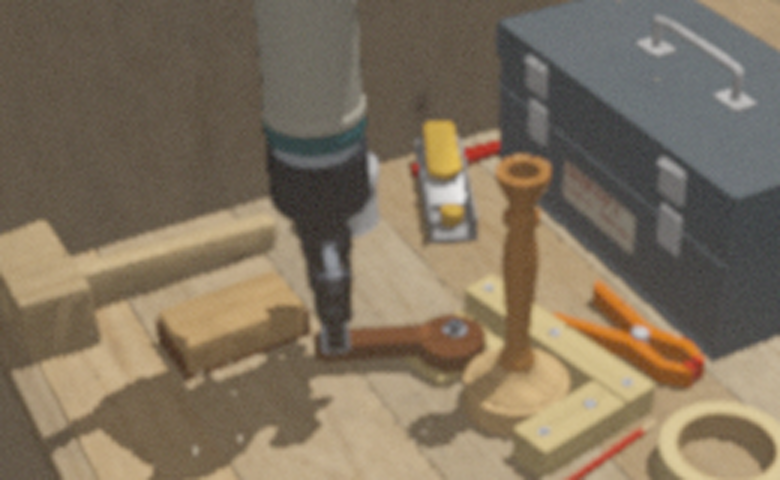

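Call:
{"api": "drive_tool", "payload": {"targets": [0,0,-3.6,-0.2,-6.2,0.5,0.5,0,0,-3.6,-0.2,-6.2,0.5,0.5,0,0,-3.6,-0.2,-6.2,0.5,0.5,0,0,-3.6,-0.2,-6.2,0.5,0.5,0,0,-3.6,-0.2,-6.2,0.5,0.5,0,0,-3.6,-0.2,-6.2,0.5,0.5,0,0,-3.6,-0.2,-6.2,0.3,0.5,0,0,-3.6,-0.2,-6.2,0.3,0.5]}}

```text
clock: 21.02
position: [0.5208, 0.2085, 0.0388]
ee_rot: [0.003, -0.092, 0.996, 0.0]
contact_force: [-0.9, 2.1, 1.6]
width: 0.0425
```

Run:
```python
from h import *
polar()
cv2.imwrite("pics/wrist16.png",get_image("wrist")[:,:,::-1])
snap("scene","pics/scene16.png",(140,100,400,260),3)
```

```text
21.025 [0.5208 0.2085 0.0388] F [-0.9  2.1  1.6] w 0.0425
tcp jig -0.0986 0.0794 yaw rel jig -0.39
tool phi 1.362 r 0.0987 yaw-phi 0.028 [ 0.26  0.43  1.81 -0.    0.9  -1.5 ]
Ftan -2.1773279537672328
```

View pics/scene16.png

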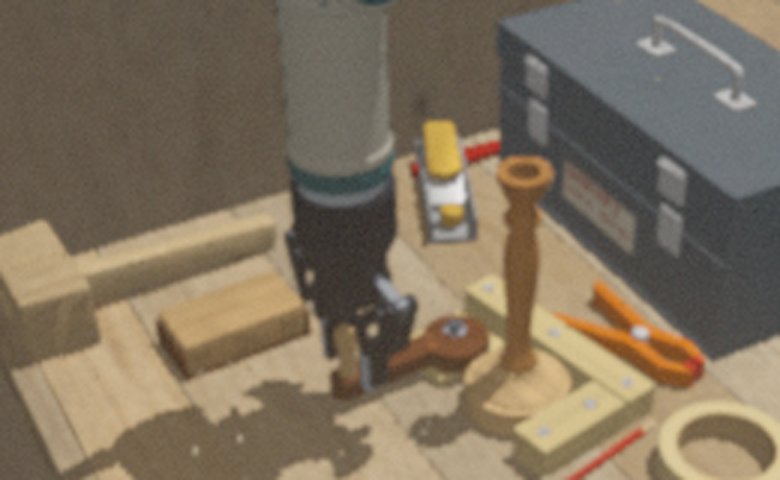

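View pics/wrist16.png

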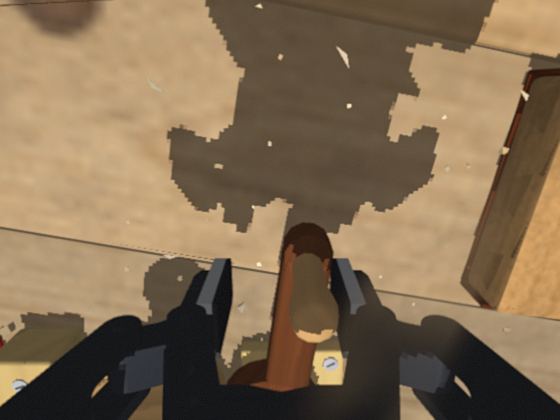

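Call:
{"api": "drive_tool", "payload": {"targets": [0,0,-2.4,-0.2,-4.2,0,0.5,0,0,-2.4,-0.2,-4.2,0,0.5,0,0,-2.4,-0.2,-4.2,0,0.5,0,0,-2.4,-0.2,-4.2,0,0.5,0,0,-2.4,-0.2,-4.2,0,0.5,0,0,-2.4,-0.2,-4.2,0,0.5,0,0,-2.4,-0.2,-4.2,0,0.5]}}

```text
clock: 22.0
position: [0.53, 0.181, 0.0384]
ee_rot: [0.002, -0.236, 0.972, -0.0]
contact_force: [-1.6, 1.9, 1.1]
width: 0.0423
```

Run:
```python
from h import *
polar()
```

```text
22.0 [0.53   0.181  0.0384] F [-1.6  1.9  1.1] w 0.0423
tcp jig -0.0948 0.0506 yaw rel jig 16.32
tool phi 1.658 r 0.0981 yaw-phi 0.023 [ 0.21  0.43  1.81 -0.    0.9  -1.84]
Ftan -2.43138542771257
```

Cam is at about 1.54 now. I carry on in small steps and watch the force.

Call:
{"api": "drive_tool", "payload": {"targets": [0,0,-1.2,0,-2.1,0,0.5,0,0,-1.2,0,-2.1,0,0.5,0,0,-1.2,0,-2.1,0,0.5,0,0,-1.2,0,-2.1,0,0.5]}}

```text
clock: 22.5
position: [0.5342, 0.1734, 0.0383]
ee_rot: [0.002, -0.277, 0.961, -0.001]
contact_force: [-2.5, 2.8, 2.8]
width: 0.0428
```

Call:
{"api": "drive_tool", "payload": {"targets": [0,0,-1.2,0,-2.1,0,0.5,0,0,-1.2,0,-2.1,0,0.5,0,0,-1.2,0,-2.1,0,0.5]}}

```text
clock: 22.88
position: [0.5378, 0.1679, 0.0382]
ee_rot: [0.002, -0.307, 0.952, -0.001]
contact_force: [-3.3, 4.2, 4.0]
width: 0.0424
```

Call:
{"api": "drive_tool", "payload": {"targets": [0,0,-1.2,0,-2.1,0,0.5,0,0,-1.2,0,-2.1,0,0.5]}}

```text
clock: 23.12
position: [0.5402, 0.1646, 0.0382]
ee_rot: [0.002, -0.327, 0.945, -0.001]
contact_force: [-2.5, 5.1, 4.0]
width: 0.0428
```

Run:
```python
from h import *
polar()
cv2.imwrite("pics/wrist17.png",get_image("wrist")[:,:,::-1])
snap("top","pics/top17.png",(190,120,350,290),3.5)
```

```text
23.125 [0.5402 0.1646 0.0382] F [-2.5  5.1  4. ] w 0.0428
tcp jig -0.0879 0.0326 yaw rel jig 27.22
tool phi 1.855 r 0.098 yaw-phi 0.016 [ 0.17  0.43  1.8  -0.    0.91 -2.06]
Ftan -5.584787617254177
```

View pics/top17.png

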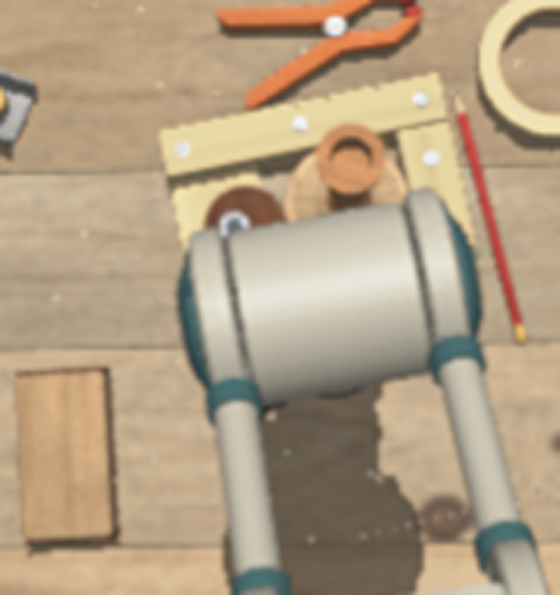

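View pics/wrist17.png

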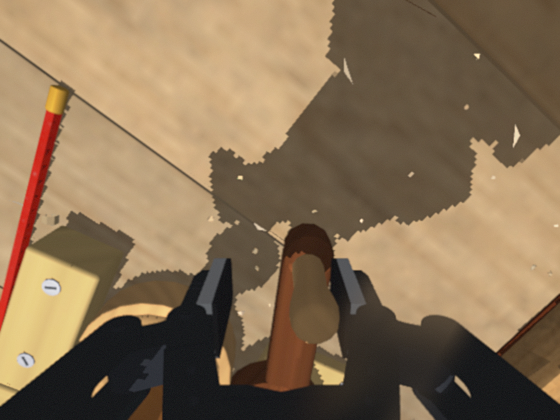

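Call:
{"api": "drive_tool", "payload": {"targets": [0,0,-0.8,0,-1.4,0,0.5,0,0,-0.8,0,-1.4,0,0.5]}}

```text
clock: 23.48
position: [0.5412, 0.1638, 0.0381]
ee_rot: [0.002, -0.34, 0.941, 0.001]
contact_force: [-4.8, 9.6, 3.2]
width: 0.043
```

Call:
{"api": "drive_tool", "payload": {"targets": [0,0,-0.6,0,-1,0,0.5,0,0,-0.6,0,-1,0,0.5]}}

```text
clock: 23.72
position: [0.5416, 0.1639, 0.038]
ee_rot: [0.001, -0.349, 0.937, 0.002]
contact_force: [-5.5, 15.7, 3.9]
width: 0.0429
```

Run:
```python
from h import *
polar()
snap("scene","pics/scene18.png",(140,100,400,260),3)
```

```text
23.725 [0.5416 0.1639 0.038 ] F [-5.5 15.7  3.9] w 0.0429
tcp jig -0.0867 0.0316 yaw rel jig 29.83
tool phi 1.869 r 0.0974 yaw-phi 0.048 [ 0.17  0.43  1.8   0.01  0.91 -2.12]
Ftan -15.765061668718024
```

View pics/scene18.png

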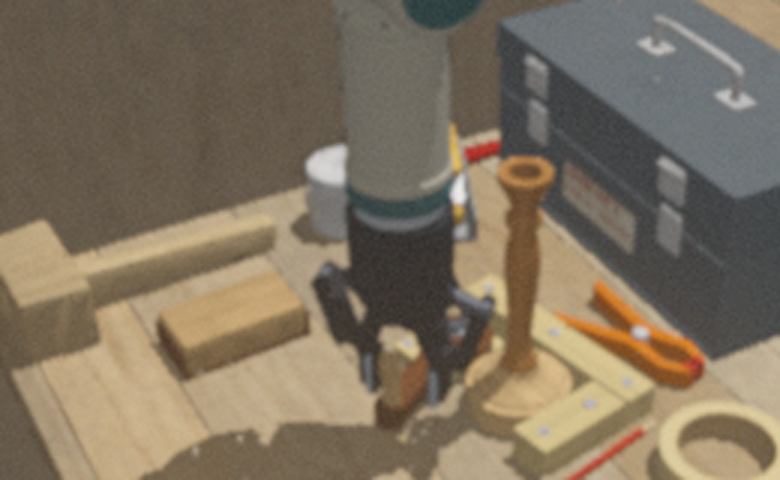

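The lever is at its stop: the motion has halted and the force has risen to 16 N. I back off inside the gap, then lift.

Call:
{"api": "drive_tool", "payload": {"targets": [0,0,0,0,3.5,0,0.5,0,0,0,0,3.5,0,0.5,0,0,0,0,3.5,0,0.5,0,0,0,0,3.5,0,0.5,0,0,0,0,0,0,0.5]}}

```text
clock: 24.4
position: [0.534, 0.1712, 0.0381]
ee_rot: [0.002, -0.35, 0.937, -0.001]
contact_force: [-0.5, -0.6, 1.0]
width: 0.043
```

Run:
```python
from h import *
polar()
cv2.imwrite("pics/wrist19.png",get_image("wrist")[:,:,::-1])
```

```text
24.4 [0.534  0.1712 0.0381] F [-0.5 -0.6  1. ] w 0.043
tcp jig -0.0927 0.0402 yaw rel jig 29.98
tool phi 1.765 r 0.0994 yaw-phi 0.154 [ 0.19  0.43  1.81 -0.    0.9  -2.1 ]
Ftan 0.24817462218108582
```

View pics/wrist19.png

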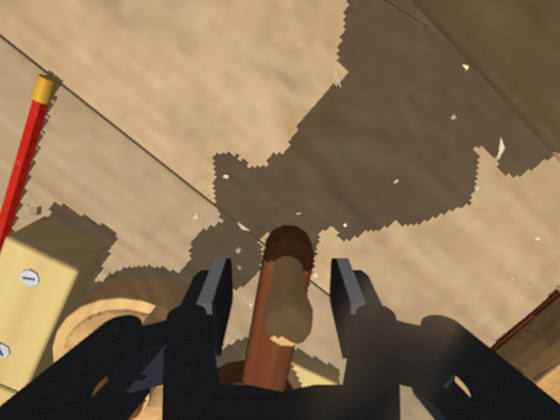

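The peg stands at (288,300), free in the middle of the gap. Now I lift straight up, then move back.

Call:
{"api": "drive_tool", "payload": {"targets": [0,0,0,0,0,-10,0.5,0,0,0,0,0,-15,0.5,0,0,0,0,0,-20,0.5,0,0,0,0,0,-25,0.5,0,0,0,25,0,-25,0.5,0,0,0,30,0,-20,0.5,0,0,0,30,0,-20,0.5,0,0,0,30,0,-10,0.5,0,0,0,30,0,0,0.5,0,0,0,0,0,0,0.5]}}

```text
clock: 25.7
position: [0.4228, 0.0756, 0.1841]
ee_rot: [0.002, -0.349, 0.937, -0.001]
contact_force: [-0.1, -0.8, 0.3]
width: 0.0426
```

Run:
```python
from h import *
tj()
snap("top","pics/top20.png",(190,120,350,290),3.5)
snap("scene","pics/scene20.png",(140,100,400,260),3)
```

```text
25.7 [0.4228 0.0756 0.1841] F [-0.1 -0.8  0.3] w 0.0426
tcp jig -0.2202 -0.0324 yaw rel jig 29.87
```

View pics/top20.png

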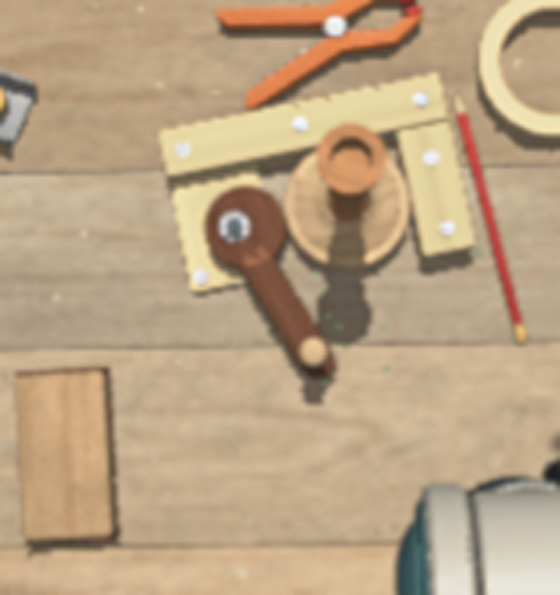

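View pics/scene20.png

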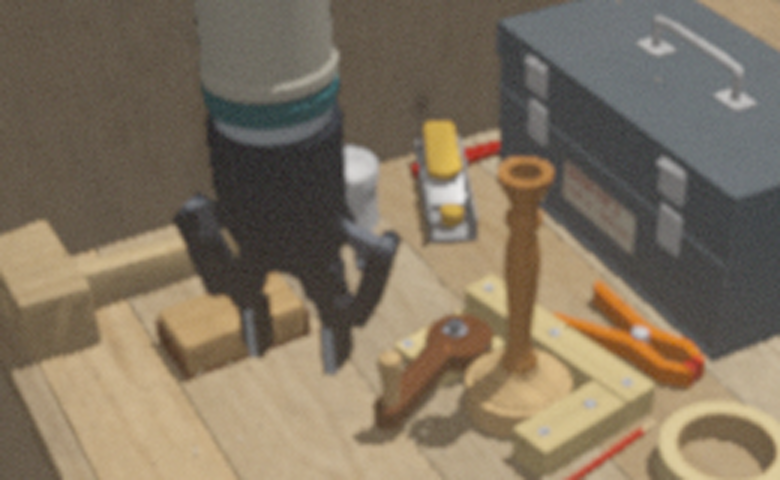

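Run:
```python
from h import *
O,th=jig();j=np.array([np.cos(th),np.sin(th)]);f=lambda c:np.array([(c-O)@j,(c-O)@[-j[1],j[0]]])
c=onz("top",tz(347.5,205),.021)[:2];print("foot",f(c))
c=onz("top",tz(350,160),.216)[:2];print("cup",f(c))
g=onz("top",tz(312,349),.074)[:2];d=f(g)-[0,.076];print("peg",f(g),"cam",np.arctan2(d[1],d[0])%(2*np.pi)-np.radians(100))
sign_off()
```

```text
foot [-0.0006078   0.00131737]
cup [-0.00144156  0.002182  ]
peg [-0.09280691  0.04406783] cam 1.7276465101348248
the job is handed in; nothing more can be done
```

The candlestick is home and locked in the jig, the hand is away, and the job was handed in at about 26 s of the 72 s allowed. I pushed it upright by its foot with two partly closed fingertips, first to the jig's mouth and then straight in until it met the end stop. I then took the lever peg between the open jaws, without gripping, and pushed it round until it stopped, where the force rose to about 16 N.

**Last checks, from the top picture:**
- **Foot:** it stands at x −0.6 mm and y +1.3 mm in the jig's frame, within about 2 mm of calibration error.
- **Upright:** the centre of the cup lies within 1.2 mm of the centre of the foot, so the candlestick stands upright.
- **Cam:** the lever angle measures about 1.73 rad. I could not measure the cam's pressing force directly; the foot's shift of about 2 mm towards the fence shows that it presses.
- **Other things:** those in the last pictures (clamp, tape, pencil, sanding block) look unmoved. The mallet, the offcut and the screw tin were not checked in the top view.

**What went wrong:** on the first approach to the jig's mouth, joint 5 ran to its lower limit: it read 0.107 rad against the stated 0.11. The tool stopped short of its target and the fingertips came close to the foot's edge. I backed off and used less tilt, and the candlestick had not moved. The system reported no fault then, but I cannot tell whether it counts as passing the joint's range.

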